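Find the soft punching pad with a sprung-pin tester

TASK

Take the hand tester out of its holder and press it (not your fingers) upright onto the middle of each of the three rubber pads in turn, left, middle, then right (left is the robot's left), each time until its foot sits firmly on the rubber, pressing with 10 to 18 N in all for half a second; never press a pad with more than 25 N. One pad has gone soft: the pin sinks deepest into it, so the pin is pushed back least into the tester. Leave the tester standing in the holder straight behind that pad, let go of it, and leave everything else where it is.

Things in the scene. Friction and masses are not known exactly. Their poses are not given: they have to be found in the camera images.
- tester_grip (a point): middle of the tester's grey square grip (28 x 28 mm, 50 mm tall), the place to grasp it; the loose upright tester is 116 mm tall above its foot, about 0.27 kg; its grip faces lie along its own x and y, z up.
- tester_foot (a point): centre of the underside of the tester's flat round steel foot (34 mm across, 12 mm thick), 85 mm below tester_grip. Round-nosed 8 mm steel pin sticks out 14 mm below it. On the 22 mm neck above, a 40 mm cross bar rides up with the pin (29 mm above the foot when the pin is out).
- pin (a joint): how far the sprung pin is pushed back into the tester, m: 0 = fully out (14 mm below the foot), 0.014 = tip level with the foot. Spring 500 N/m, no preload. With the foot seated on a sound pad the pin is pushed back about 10 to 12 mm, on the soft one about 5 mm.
- tester: the tester as a whole, origin at tester_foot; it starts standing in a like holder on a small fixed board of its own (75 mm square, seat 34 mm above the table, walls 14 mm above the seat)
- pad_a: one of three look-alike black rubber pads (66 mm square, 21 mm square test spot in the centre), each in a fixed 74 mm square steel tray 14 mm high; origin: centre of the tray's underside, x towards its holder. The rubber face stands 22 to 30 mm above it (worn, unmeasured), and yields about 1 mm per 6 N under the tester's foot. Which is soft must be felt.
- pad_b: one of three look-alike black rubber pads (66 mm square, 21 mm square test spot in the centre), each in a fixed 74 mm square steel tray 14 mm high; origin: centre of the tray's underside, x towards its holder. The rubber face stands 22 to 30 mm above it (worn, unmeasured), and yields about 1 mm per 6 N under the tester's foot. Which is soft must be felt.
- pad_c: one of three look-alike black rubber pads (66 mm square, 21 mm square test spot in the centre), each in a fixed 74 mm square steel tray 14 mm high; origin: centre of the tray's underside, x towards its holder. The rubber face stands 22 to 30 mm above it (worn, unmeasured), and yields about 1 mm per 6 N under the tester's foot. Which is soft must be felt.
- dent_a (a joint): telltale of pad_a: the deepest that the pin has pushed this pad's test spot in below the rubber face so far, m; 0 at the start, and it stays down. A steel bar across the pad, its ends standing 9 mm out of the tray's front and back faces, shows it by going down. A full press leaves about 9 mm on the soft pad, 2 to 4 mm on a sound one.
- dent_b (a joint): telltale of pad_b: the deepest that the pin has pushed this pad's test spot in below the rubber face so far, m; 0 at the start, and it stays down. A steel bar across the pad, its ends standing 9 mm out of the tray's front and back faces, shows it by going down. A full press leaves about 9 mm on the soft pad, 2 to 4 mm on a sound one.
- dent_c (a joint): telltale of pad_c: the deepest that the pin has pushed this pad's test spot in below the rubber face so far, m; 0 at the start, and it stays down. A steel bar across the pad, its ends standing 9 mm out of the tray's front and back faces, shows it by going down. A full press leaves about 9 mm on the soft pad, 2 to 4 mm on a sound one.
- place_left (a point): centre of the left pad place on the rack's board, at the underside of the pad tray standing there (12 mm above the table); the pad's face is 22 to 30 mm above it
- place_middle (a point): centre of the middle pad place on the rack's board, at the underside of the pad tray standing there (12 mm above the table); the pad's face is 22 to 30 mm above it
- place_right (a point): centre of the right pad place on the rack's board, at the underside of the pad tray standing there (12 mm above the table); the pad's face is 22 to 30 mm above it
- holder_left (a point): seat of the wooden holder straight behind (rack's +x, 95 mm from) the left pad: a square socket 40 mm wide with walls 6 mm thick standing 14 mm above this seat, and a 16 mm square hole in the seat, 22 mm deep, for the pin; the tester's foot rests on the seat (34 mm above the table). It starts empty.
- holder_middle (a point): seat of the wooden holder straight behind (rack's +x, 95 mm from) the middle pad: a square socket 40 mm wide with walls 6 mm thick standing 14 mm above this seat, and a 16 mm square hole in the seat, 22 mm deep, for the pin; the tester's foot rests on the seat (34 mm above the table). It starts empty.
- holder_right (a point): seat of the wooden holder straight behind (rack's +x, 95 mm from) the right pad: a square socket 40 mm wide with walls 6 mm thick standing 14 mm above this seat, and a 16 mm square hole in the seat, 22 mm deep, for the pin; the tester's foot rests on the seat (34 mm above the table). It starts empty.
- rack: fixed plywood board 190 x 340 x 12 mm that carries the pads in a row along its y (left is +y, spacing 115 mm) and the three holders behind them; origin under its centre
- thread: loose thread spool 32 mm across, 40 mm tall, to be left alone
- pliers: loose pliers lying flat, about 170 mm long, to be left alone
- tape_roll: loose yellow ring of tape, 68 mm across, 18 mm high, to be left alone
- rivet_jar: loose jar 52 mm across, 70 mm tall, to be left alone
- mallet: loose hammer lying flat, to be left alone
- chalk: loose chalk slab 55 x 30 x 12 mm, to be left alone
- awl: loose awl lying flat, to be left alone

How it is judged:
By the outcome, as a careful person would: the job done as asked, in the order asked, and still so for the second after the job is handed in, with the robot touching nothing.
It also fails if it takes over 51 s, if anything falls off the work surface, if the arm or the gripper's body presses on something with over 40 N, if the wrist force passes 120 N, or if a joint passes its speed limit or range.

ROBOT

A 7-joint arm with a two-finger parallel gripper is mounted at the origin on the work surface. World frame = base frame: x ahead of the robot, y to its left, z up, the work surface at z = 0. Lengths are in m, angles in rad, forces in N, time in s.
With the tool pointing down it reaches from about 0.425 to 0.95 m from the base axis. Payload 16.7 kg.
Tool frame: the origin (TCP) lies midway between the tips of the shut fingers; the grasp point (between the pads) lies 19 mm behind it (ctrl.pinch_z is the distance from the TCP to the grasp point, in m); z points along the fingers, y is the direction in which the jaws open and shut (so a half turn about z gives the same grasp; the last joint's range is limited). The gripper opens to 94 mm and grips with 3 to 60 N. Pads are 16 mm wide; open, the fingers measure 119 mm over their backs; the gripper's body (75 mm by 177 mm) begins 78 mm behind the grasp point.
Start: joints at [-1.45, 0.426, 0.074, 1.606, -0.034, 1.111, -0.067], TCP at [0.181, 0.65, 0.205] pointing down, gripper open.
Joint ranges: [-2.85, 2.85], [-0.5, 2.14], [-1.23, 1.37], [0.21, 2.46], [-1.02, 4.16], [0.16, 2.05], [-2.73, 2.73]. Speed limits (rad/s): [1.89, 1.89, 2.39, 2.39, 3.01, 3.01, 3.01].

INTERFACE

Orientations are given as [roll, pitch, yaw] about the fixed x, y, z axes, in that order (R = Rz(yaw) Ry(pitch) Rx(roll)).
In Python, from rig import ctrl, imaging gives the robot as it stands. The module is installed in compiled form; this text tells all that it offers.
- The arm moves only by the tool move_arm, never from a script. Its argument "motion" is text: rows parted by semicolons, each of 7 numbers parted by spaces: the turn, a rotation vector about the tool's x, y, z in rad, then the shift along the tool's x, y, z in cm, then the opening, from 0 (shut) to 1 (fully open). A call has exactly 10 rows; each row shifts and turns the pose as measured when the row begins, along the tool's axes as they then stand; what a row does not reach is not made up. A row lasts 1/8 s, in which the tool goes at most 62.5 mm and 10.7 degrees, less where a joint would pass 70% of its speed; a pose out of reach is approached as far as the arm can. A call with a gripper value outside its range is refused whole. The fingers move at their own pace and stop on an object; "squeeze" is the grip in N (left out, the last holds). Time passes only in rows, so rows that do not move let the fingers close, or fill a call up. It gives the time, the measured TCP pose, the force and the opening at its end, in the units of the state.
- ctrl.observe(): the state, without advancing time (a new reading comes with each control period).
- imaging.grab_frame(name): name is "scene" or "top" or "wrist"; returns a dict with "image" (480x640x3 uint8, red, green, blue), "fx", "fy", "cx", "cy" (pixels), "k1" (the pictures are not rectified: a ray, as slopes to the right and down, at radius r is drawn at 1 + k1 r^2 times it, then the intrinsics apply), "R" (3x3) and "t" (3): a world point X has camera coordinates R X + t. Camera axes: x right, y down, z forward; pixel columns grow to the right and rows downward; lengths in m; the calibration is good to about 2 mm. A picture is of the moment at which its call begins. There is no depth.
- ctrl.sign_off(): hands the job in, once; it reports no verdict.
The state is a dict: "time_s": time; "qpos": joint angles; "qvel": joint speeds; "joint_efforts": joint torques, N m; "ee_pos": TCP position; "ee_rot": TCP orientation; "ft_force": force on the tool from outside, world axes, zero at the start; "wrist_torque": the same for the moment, N m; "gripper_width": finger opening in m.
Only numpy, scipy, OpenCV 4.12 (cv2) and the standard library are available. Lean on these libraries where they do the work, as an engineer would, in place of code of your own. Each camera call takes 0.05 s, during which the arm holds its last target.

## Working session

There is one attempt and no reset: what is moved stays moved. The work goes in short steps, Python scripts to look and compute and a tool call to move; the robot and the scene stay as the last step left them, time stands still between calls to the robot, and variables do not carry over. Pictures are saved under pics/ and viewed, and the job is handed in when it is done.

Besides the shell and the picture viewer there is one more tool, called after "Emit:" in YAML: its name, and indented under it one key for each argument. move_arm: Moves the arm, as the interface text tells. Its arguments: {"type":"object","properties":{"motion":{"type":"string"},"squeeze":{"type":"number"}},"required":["motion"]}

```bash
mkdir -p pics; ls; python3 - <<'E'
from rig import ctrl, imaging
import cv2,pickle
print(ctrl.observe(), ctrl.pinch_z)
d={}
for n in ["scene","top","wrist"]:
    f=imaging.grab_frame(n); d[n]=f
    cv2.imwrite(f"pics/{n}0.png",f["image"][:,:,::-1])
    print(n,{k:v for k,v in f.items() if k!="image"})
pickle.dump(d,open("f0.pkl","wb"))
E
```

```text
pics
{'time_s': 0.0, 'qpos': array([-1.44954214,  0.42675882,  0.0738638 ,  1.60661476, -0.03412484,
        1.11076868, -0.06710599]), 'qvel': array([-0.00079353,  0.00187035,  0.00066586, -0.00171358, -0.00028652,
       -0.0016503 , -0.00098072]), 'joint_efforts': array([ 5.39520188e-04, -9.35829949e+01,  3.66727665e+00, -4.54179668e+01,
       -4.87017247e-02,  2.00836320e-02,  1.17214408e-04]), 'ee_pos': array([0.18044818, 0.64998038, 0.20475468]), 'ee_rot': array([-3.14030556e+00,  8.08498005e-05,  2.87077782e+00]), 'ft_force': array([-0.02637913,  0.29323164, -0.31272393]), 'wrist_torque': array([ 0.00840261, -0.03613917,  0.05079242]), 'gripper_width': 0.09412009325046387} 0.0188
scene {'fx': 575.551052194602, 'fy': 575.551052194602, 'cx': 316.53239625319526, 'cy': 233.59139126425063, 'k1': -0.14997149791158165, 'R': array([[-0.49740032,  0.86746182,  0.01014494],
       [ 0.61633243,  0.36158478, -0.69956471],
       [-0.61051393, -0.34171105, -0.71449724]]), 't': array([ 0.29538063, -0.2543466 ,  1.92064711])}
top {'fx': 522.4907762812927, 'fy': 522.4907762812927, 'cx': 315.5869513488619, 'cy': 234.206404376513, 'k1': -0.019545439536770196, 'R': array([[ 0.02281246, -0.99971039,  0.00766311],
       [-0.98447777, -0.02379778, -0.17388845],
       [ 0.17402046, -0.00357734, -0.98473554]]), 't': array([-0.03754977,  0.5922087 ,  1.07242485])}
wrist {'fx': 419.72755987190106, 'fy': 419.72755987190106, 'cx': 329.584014633425, 'cy': 238.84984123629926, 'k1': -0.08359889088141657, 'R': array([[ 2.67576938e-01,  9.63536145e-01, -8.24565889e-04],
       [ 9.36032303e-01, -2.59735837e-01,  2.37446463e-01],
       [ 2.28574080e-01, -6.43070178e-02, -9.71400277e-01]]), 't': array([-0.67491281, -0.02439994,  0.38945694])}
```

View pics/scene0.png

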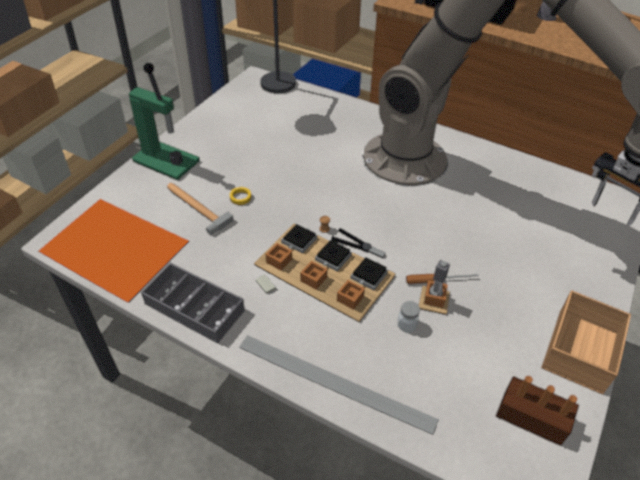

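View pics/top0.png

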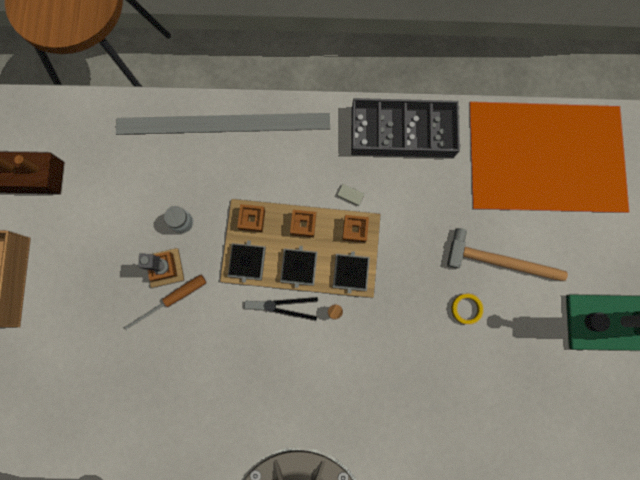

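View pics/wrist0.png

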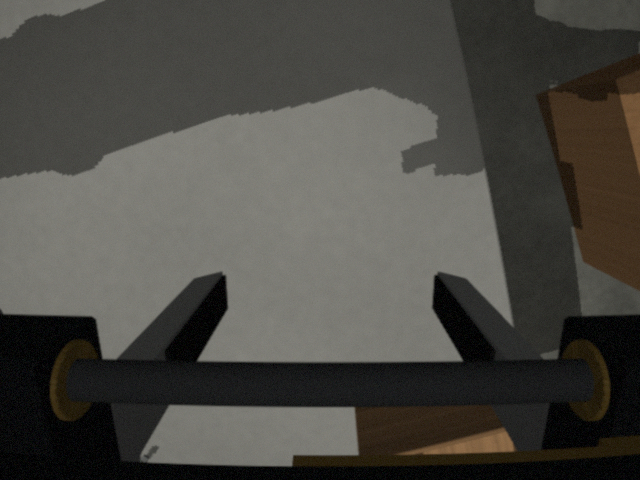

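```bash
cat > h.py <<'E'
import numpy as np,cv2,pickle
from scipy.spatial.transform import Rotation as Ro
def K(f): return np.array([[f["fx"],0,f["cx"]],[0,f["fy"],f["cy"]],[0,0,1.]])
def ray(f,uv):
    p=cv2.undistortPoints(np.array(uv,float).reshape(-1,1,2),K(f),np.array([f["k1"],0,0,0,0.])).reshape(-1,2)
    d=np.c_[p,np.ones(len(p))]@f["R"]; c=-f["R"].T@f["t"]; return c,d
def plane(f,uv,z):
    c,d=ray(f,uv); s=(z-c[2])/d[:,2]; return c+s[:,None]*d
def proj(f,X):
    X=np.array(X,float).reshape(-1,3)
    return cv2.projectPoints(X,cv2.Rodrigues(f["R"])[0],f["t"],K(f),np.array([f["k1"],0,0,0,0.]))[0].reshape(-1,2)
def tri(obs):
    A=np.zeros((3,3));b=np.zeros(3)
    for f,uv in obs:
        c,d=ray(f,[uv]); d=d[0]/np.linalg.norm(d[0]); P=np.eye(3)-np.outer(d,d); A+=P;b+=P@c
    return np.linalg.solve(A,b)
def crop(f,x0,y0,x1,y1,k,name):
    im=cv2.resize(f["image"][y0:y1,x0:x1,::-1],None,fx=k,fy=k,interpolation=cv2.INTER_CUBIC); cv2.imwrite(name,im)
E
python3 - <<'E'
from h import *
d=pickle.load(open("f0.pkl","rb"))
crop(d["top"],110,180,250,300,5,"pics/c1.png")
crop(d["top"],215,190,390,305,4,"pics/c2.png")
crop(d["scene"],380,240,480,330,6,"pics/c3.png")
E
```

```text
(no output)
```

View pics/c1.png

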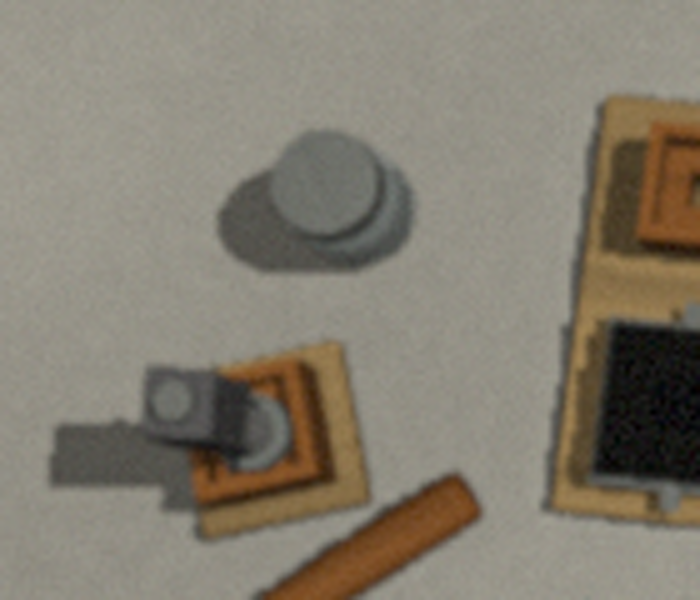

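View pics/c2.png

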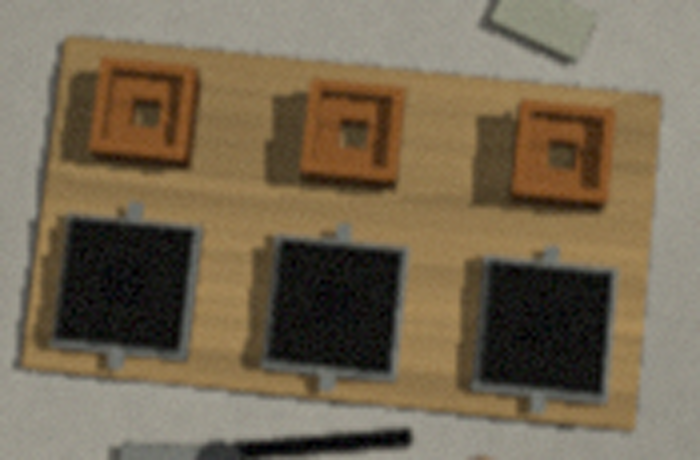

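View pics/c3.png

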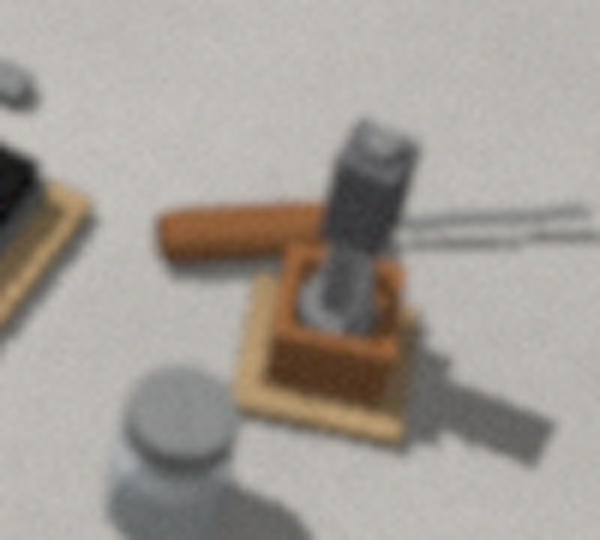

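```bash
python3 - <<'E'
from h import *
d=pickle.load(open("f0.pkl","rb")); f=d["top"]
def q(pts,o,k,z): return plane(f,np.array(pts)/k+np.array(o),z)
np.set_printoptions(precision=4,suppress=True)
o1=(110-.4,180-.4)
P=q([(342,342),(370,498),(203,540)],o1,5,.012);print("board",P, np.linalg.norm(P[1]-P[0]),np.linalg.norm(P[2]-P[1]),"centre",(P[0]+P[2])/2)
T=q([(147,366),(216,372),(210,446),(139,437)],o1,5,.144);print("top",T,T.mean(0))
H=q([(303,360),(332,485),(192,503)],o1,5,.048);print("hold",H,(H[0]+H[2])/2, np.linalg.norm(H[1]-H[0]),np.linalg.norm(H[2]-H[1]))
o2=(215-.4,190-.4)
R=q([(65,37),(662,93),(632,430),(15,368)],o2,4,.012);print("rack",R,R.mean(0),[np.linalg.norm(R[i]-R[i-1]) for i in range(4)])
yaw=np.arctan2(*( -(R[1]-R[0]+R[2]-R[3]))[[0,1]]);print("yaw of y axis",yaw)
# orientation from both
ey=R[0]-R[1]+R[3]-R[2]; ex=R[0]-R[3]+R[1]-R[2]
print(np.arctan2(-ey[0],ey[1]),np.arctan2(ex[1],ex[0]))
H=[q(p,o2,4,.048) for p in [[(105,58),(200,67),(190,163),(90,155)],[(312,80),(407,88),(398,187),(302,178)],[(520,101),(615,110),(606,208),(511,199)]]]
for h in H: print("holder",h.mean(0),[np.linalg.norm(h[i]-h[i-1]) for i in range(4)])
L=[q(p,o2,4,.026) for p in [[(66,214),(201,228),(187,358),(52,346)],[(274,236),(407,248),(393,380),(262,368)],[(484,258),(616,269),(606,401),(471,388)]]]
for h in L: print("tray",h.mean(0),[np.linalg.norm(h[i]-h[i-1]) for i in range(4)])
print("jar",q([(325,185)],o1,5,.07),"tester scene tri",tri([(d["scene"],np.array((390,145))/6+np.array((379.6,239.6))),(f,np.array((177,402))/5+np.array(o1))]))
E
```

```text
board [[0.5616 0.2806 0.012 ]
 [0.4927 0.2636 0.012 ]
 [0.4726 0.3356 0.012 ]] 0.07091116532235271 0.07474324976901094 centre [0.5171 0.3081 0.012 ]
top [[0.5313 0.3219 0.144 ]
 [0.5296 0.2947 0.144 ]
 [0.5005 0.2948 0.144 ]
 [0.5033 0.3228 0.144 ]] [0.5162 0.3085 0.144 ]
hold [[0.5482 0.2874 0.048 ]
 [0.4949 0.2713 0.048 ]
 [0.4857 0.3303 0.048 ]] [0.517  0.3089 0.048 ] 0.0557310036193614 0.05975216322918102
rack [[ 0.6763  0.1691  0.012 ]
 [ 0.6523 -0.1677  0.012 ]
 [ 0.4634 -0.1516  0.012 ]
 [ 0.4893  0.187   0.012 ]] [0.5703 0.0092 0.012 ] [np.float64(0.1878814449035179), np.float64(0.33771145705821914), np.float64(0.18954663948071535), np.float64(0.3396155028983276)]
yaw of y axis 0.07383950505321718
-0.07383950505321718 -0.09032150596521767
holder [0.6277 0.117  0.048 ] [np.float64(0.054239947740028105), np.float64(0.052099989494724205), np.float64(0.05337852705103375), np.float64(0.054302916817816654)]
holder [0.618  0.0036 0.048 ] [np.float64(0.05441068025700254), np.float64(0.05190036102917765), np.float64(0.054889280303345604), np.float64(0.052053569945766535)]
holder [ 0.609  -0.1095  0.048 ] [np.float64(0.054299062104709486), np.float64(0.05186622864974087), np.float64(0.0542878711332691), np.float64(0.0514340370523398)]
tray [0.5342 0.1262 0.026 ] [np.float64(0.07274414830335224), np.float64(0.07457237836241205), np.float64(0.07157667126550245), np.float64(0.07363824022467265)]
tray [0.5252 0.0127 0.026 ] [np.float64(0.07251669755767053), np.float64(0.07315193534776543), np.float64(0.0725767807700615), np.float64(0.07127891101839721)]
tray [ 0.5164 -0.102   0.026 ] [np.float64(0.07139630440603288), np.float64(0.07245052775249196), np.float64(0.07230556998122573), np.float64(0.0733738630133339)]
jar [[0.6205 0.2773 0.07  ]] tester scene tri [0.5161 0.311  0.1461]
```

```bash
cat >> h.py <<'E'
np.set_printoptions(precision=4,suppress=True)
def rel(pos,yaw,s=None):
    from rig import ctrl
    s=s or ctrl.observe()
    R=Ro.from_euler("xyz",s["ee_rot"]).as_matrix(); Rt=Ro.from_euler("xyz",[np.pi,0,yaw]).as_matrix()
    p=np.array(pos)-s["ee_pos"]
    print("t",s["time_s"],"pos",s["ee_pos"],"rpy",s["ee_rot"],"F",s["ft_force"],"w",s["gripper_width"])
    print("turn",Ro.from_matrix(R.T@Rt).as_rotvec(),"shift cm (now)",R.T@p*100,"(after turn)",Rt.T@p*100)
E
python3 -c "
from h import *
rel([.516,.309,.205],3.09)"
```

```text
t 0.15 pos [0.1805 0.6501 0.2049] rpy [-3.1406  0.0001  2.8708] F [-0.1873 -0.1028  0.2015] w 0.09406789249881985
turn [-0.001  -0.     -0.2192] shift cm (now) [-41.4481 -23.8882   0.0225] (after turn) [-35.261  -32.3303  -0.0055]
```

Emit:
move_arm:
  motion: "0 0 -0.11 -4.1 -2.4 0 1;0 0 -0.11 -3.9 -2.8 0 1;0 0 0 -3.6 -3.2 0 1;0 0 0 -3.6 -3.2 0 1;0 0 0 -3.6 -3.2 0 1;0 0 0 -3.6 -3.2 0 1;0 0 0 -3.6 -3.2 0 1;0 0 0 -3.6 -3.2 0 1;0 0 0 -3.6 -3.2 0 1;0 0 0 -3.6 -3.2 0 1"

```text
time_s: 1.4
ee_pos: [0.5311, 0.3059, 0.203]
ee_rot: [-3.139, -0.002, 3.106]
ft_force: [1.3, -0.1, -0.6]
gripper_width: 0.0937
```

```bash
python3 -c "
from h import *
rel([.516,.309,.205],3.09)"
```

```text
t 1.4 pos [0.5311 0.3059 0.203 ] rpy [-3.1387 -0.0023  3.1056] F [ 1.3422 -0.0569 -0.5652] w 0.09371077223900018
turn [-0.0029 -0.0023  0.0156] shift cm (now) [ 1.517   0.2528 -0.2022] (after turn) [ 1.5203  0.2297 -0.205 ]
```

Emit:
move_arm:
  motion: "0 0 0.016 1.5 0.2 0 1;0 0 0 0 0 0 1;0 0 0 0 0 0 1;0 0 0 0 0 0 1;0 0 0 0 0 0 1;0 0 0 0 0 0 1;0 0 0 0 0 0 1;0 0 0 0 0 0 1;0 0 0 0 0 0 1;0 0 0 0 0 0 1"

```text
time_s: 2.65
ee_pos: [0.5172, 0.3071, 0.2025]
ee_rot: [-3.138, -0.002, 3.088]
ft_force: [-0.2, -0.5, 0.6]
gripper_width: 0.0942
```

```bash
python3 -c "
from h import *
from rig import imaging
f=imaging.grab_frame('wrist');pickle.dump(f,open('w1.pkl','wb'));cv2.imwrite('pics/w1.png',f['image'][:,:,::-1])
rel([.516,.309,.1],3.09)
print(proj(f,[[.516,.309,.15],[.517,.309,.034],[.53,.323,.144],[.53,.295,.144],[.502,.295,.144],[.502,.323,.144]]))
"
```

```text
t 2.7 pos [0.5172 0.3071 0.2025] rpy [-3.1377 -0.0022  3.0878] F [ 1.1077 -0.1184 -0.2988] w 0.09388417401493447
turn [-0.0039 -0.0022 -0.0022] shift cm (now) [ 0.1064  0.2197 10.2521] (after turn) [ 0.1284  0.1801 10.2526]
[[332.181  257.3832]
 [331.9323 220.2232]
 [356.8813 275.9586]
 [309.9337 278.3094]
 [306.7919 232.5539]
 [355.036  230.0557]]
```

View pics/w1.png

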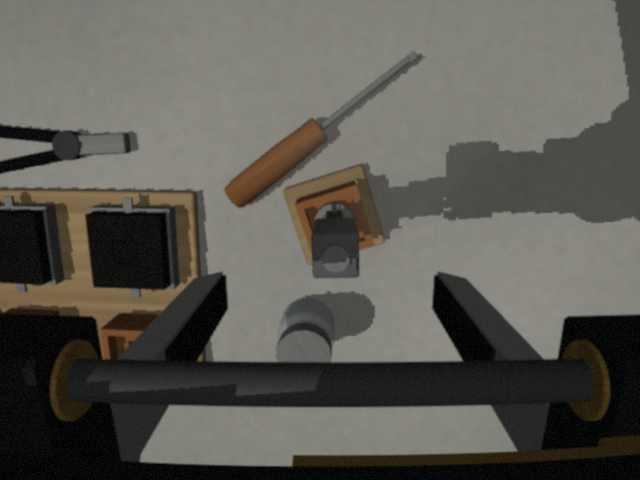

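```bash
python3 -c "
from h import *
f=pickle.load(open('w1.pkl','rb'));crop(f,270,160,400,290,5,'pics/w1c.png')"
```

```text
(no output)
```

View pics/w1c.png

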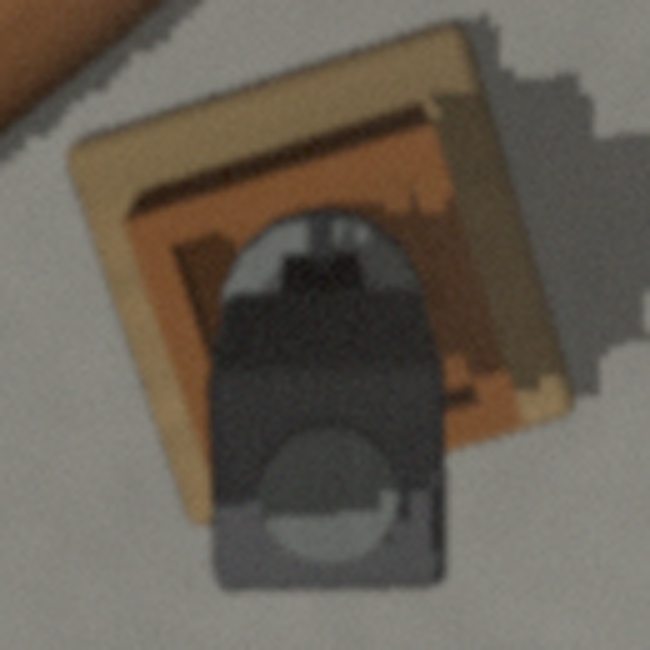

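```bash
python3 -c "
from h import *
f=pickle.load(open('w1.pkl','rb'))
o=np.array([269.6,159.6])
P=plane(f,np.array([(212,366),(442,363),(444,588),(213,590)])/5+o,.144);print(P,P.mean(0))
print(plane(f,np.array([(328,495)])/5+o,.150))
d=P[2]-P[3];print('yaw',np.arctan2(-d[0],d[1]), [np.linalg.norm(P[i]-P[i-1]) for i in range(4)])
B=plane(f,np.array([(68,150),(460,20),(575,408),(196,522)])/5+o,.012);print(B,B.mean(0))
c=P.mean(0);rel([c[0],c[1],.1],3.09)
"
```

```text
[[0.5023 0.298  0.144 ]
 [0.5034 0.3247 0.144 ]
 [0.5308 0.3239 0.144 ]
 [0.5296 0.2964 0.144 ]] [0.5165 0.3107 0.144 ]
[[0.5168 0.3107 0.15  ]]
yaw -0.04366138805128401 [np.float64(0.027367261118848213), np.float64(0.026678016485381786), np.float64(0.027475339685272156), np.float64(0.027522114929099277)]
[[0.4915 0.2673 0.012 ]
 [0.4725 0.3372 0.012 ]
 [0.5432 0.3555 0.012 ]
 [0.5611 0.2854 0.012 ]] [0.5171 0.3114 0.012 ]
t 2.7 pos [0.5172 0.3071 0.2025] rpy [-3.1377 -0.0022  3.0878] F [ 1.1077 -0.1184 -0.2988] w 0.09388417401493447
turn [-0.0039 -0.0022 -0.0022] shift cm (now) [ 0.0627  0.3955 10.2513] (after turn) [ 0.0844  0.3558 10.2526]
```

Emit:
move_arm:
  motion: "-0.004 -0.002 0 0.08 0.3 0 1;0 0 0 0 0 4 1;0 0 0 0 0 4 1;0 0 0 0 0 2.2 1;0 0 0 0 0 0 1;0 0 0 0 0 0 1;0 0 0 0 0 0 1;0 0 0 0 0 0 1;0 0 0 0 0 0 1;0 0 0 0 0 0 1"

```text
time_s: 3.95
ee_pos: [0.5185, 0.313, 0.1023]
ee_rot: [3.136, 0.005, 3.088]
ft_force: [0.7, -0.5, -0.3]
gripper_width: 0.0942
```

```bash
python3 -c "
from h import *
rel([.5167,.3102,.1],3.09)"
```

```text
t 3.95 pos [0.5185 0.313  0.1023] rpy [3.1355 0.0053 3.0881] F [ 0.7387 -0.4535 -0.253 ] w 0.0941956558952644
turn [ 0.0061  0.0053 -0.0019] shift cm (now) [ 0.163  -0.2871  0.2308] (after turn) [ 0.1624 -0.2854  0.2334]
```

Emit:
move_arm:
  motion: "0.006 0.005 0 0.17 -0.28 0.2 1;0 0 0 0 0 0 1;0 0 0 0 0 0 1;0 0 0 0 0 0 1;0 0 0 0 0 0 0.6;0 0 0 0 0 0 0.4;0 0 0 0 0 0 0.33;0 0 0 0 0 0 0.33;0 0 0 0 0 0 0.33;0 0 0 0 0 0 0.33"
  squeeze: 45

```text
time_s: 5.2
ee_pos: [0.5164, 0.31, 0.1001]
ee_rot: [-3.141, -0.0, 3.088]
ft_force: [-0.3, 0.2, 0.4]
gripper_width: 0.0376
```

```bash
python3 -c "
from h import *
rel([.5167,.3102,.1],3.09)"
```

```text
t 5.2 pos [0.5164 0.31   0.1001] rpy [-3.1411 -0.0003  3.0881] F [-0.3306  0.1643  0.3962] w 0.037608876767597756
turn [-0.0005 -0.0003 -0.0019] shift cm (now) [-0.026   0.0179  0.009 ] (after turn) [-0.0261  0.0179  0.0091]
```

Emit:
move_arm:
  motion: "0 0 0 0 0 0 0.2;0 0 0 0 0 0 0;0 0 0 0 0 0 0;0 0 0 0 0 0 0;0 0 0 0 0 -0.5 0;0 0 0 0 0 -1 0;0 0 0 0 0 -2 0;0 0 0 0 0 -2 0;0 0 0 0 0 0 0;0 0 0 0 0 0 0"
  squeeze: 55

```text
time_s: 6.45
ee_pos: [0.516, 0.3097, 0.1579]
ee_rot: [-3.141, -0.001, 3.088]
ft_force: [0.1, -0.6, -1.8]
gripper_width: 0.0278
```

```bash
python3 -c "
from h import *
from rig import imaging
for n in ['wrist','scene']:
  f=imaging.grab_frame(n);pickle.dump(f,open(n+'2.pkl','wb'));cv2.imwrite(f'pics/{n}2.png',f['image'][:,:,::-1])
rel([.5342,.1262,.155],3.06)"
```

```text
t 6.55 pos [0.5161 0.3097 0.1577] rpy [-3.1405 -0.0009  3.088 ] F [-0.0413 -0.0976 -3.0489] w 0.027798571373495336
turn [-0.0011 -0.0009  0.028 ] shift cm (now) [ -2.794  -18.2276   0.2877] (after turn) [ -3.3026 -18.1427   0.2697]
```

View pics/wrist2.png

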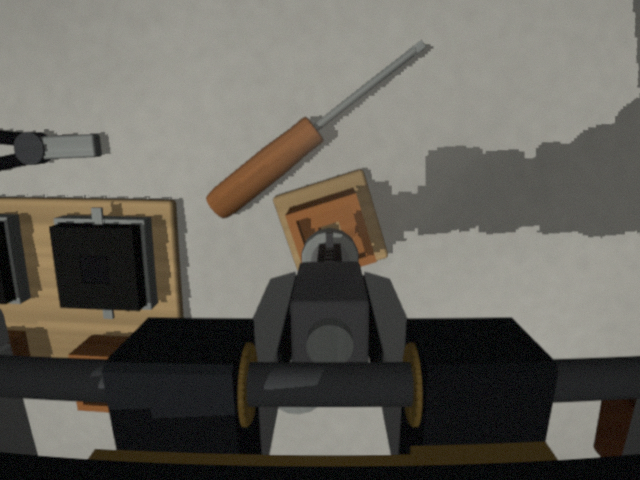

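View pics/scene2.png

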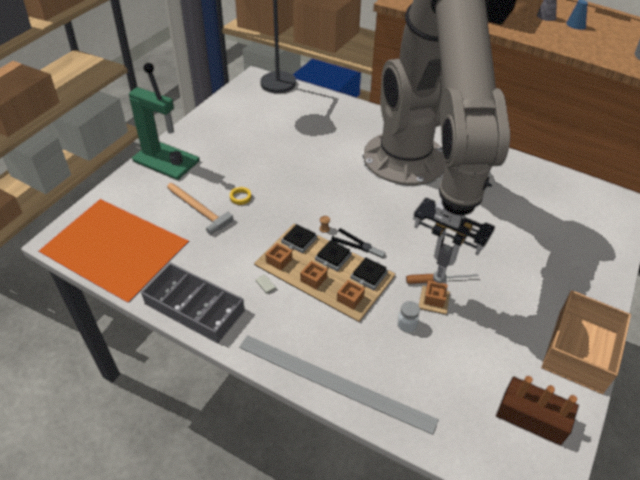

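```bash
python3 -c "
from h import *
f=pickle.load(open('wrist2.pkl','rb'));crop(f,0,180,200,420,3,'pics/w2c.png')
# foot location check
crop(f,280,190,390,370,4,'pics/w2d.png')
print(proj(f,[[.5161,.3097,.1577+.019+.025]]))"
```

```text
[[327.898 337.196]]
```

View pics/w2c.png

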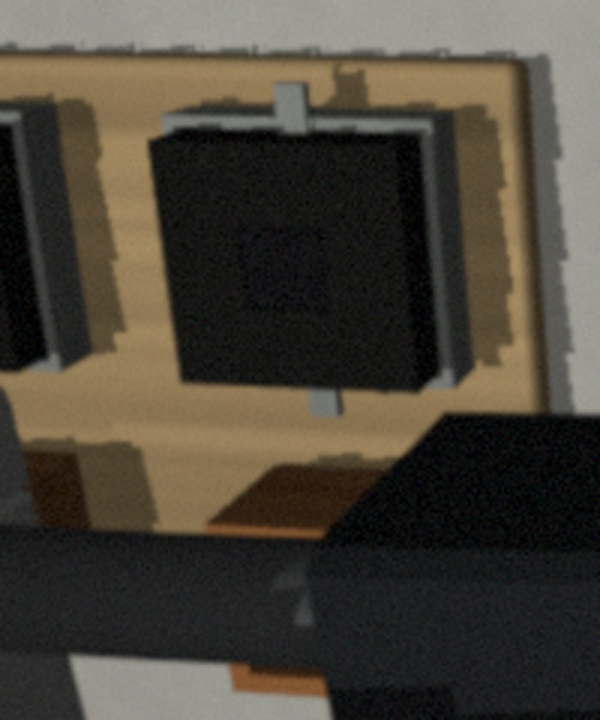

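View pics/w2d.png

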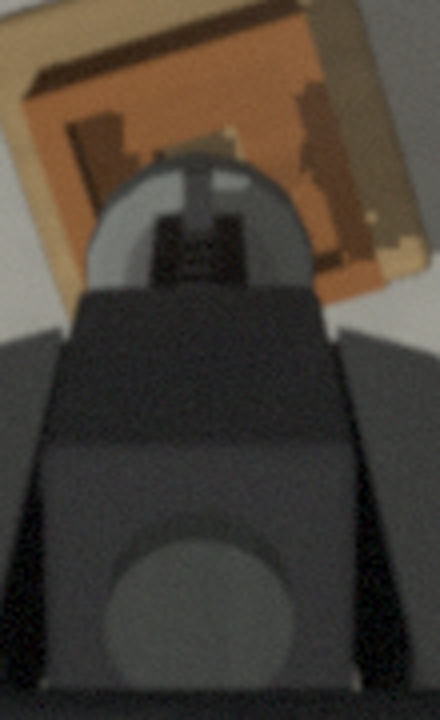

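```bash
python3 -c "
from h import *
f=pickle.load(open('wrist2.pkl','rb'));o=np.array([-.33,179.67])
for z in (.034,.038,.042):
  P=plane(f,np.array([(150,143),(402,135),(422,390),(182,380)])/3+o,z);print(z,P.mean(0),[np.linalg.norm(P[i]-P[i-1]) for i in range(4)],plane(f,np.array([(286,270)])/3+o,z))
T=plane(f,np.array([(164,117),(433,122),(458,385)])/3+o,.026);print(T,(T[0]+T[2])/2,[np.linalg.norm(T[i]-T[i-1]) for i in range(3)])
print(plane(f,np.array([(520,60)])/3+o,.012))
"
```

```text
0.034 [0.5349 0.1267 0.034 ] [np.float64(0.06512209733178366), np.float64(0.0680954032207375), np.float64(0.06865021908793087), np.float64(0.06737517062659527)] [[0.5362 0.1263 0.034 ]]
0.038 [0.5338 0.1292 0.038 ] [np.float64(0.06426134697100087), np.float64(0.0671953532332305), np.float64(0.06774283582988408), np.float64(0.06648464030277633)] [[0.535  0.1288 0.038 ]]
0.042 [0.5326 0.1316 0.042 ] [np.float64(0.06340059661021802), np.float64(0.06629530324572355), np.float64(0.06683545257183718), np.float64(0.06559410997895732)] [[0.5338 0.1312 0.042 ]]
[[0.4955 0.0953 0.026 ]
 [0.501  0.1685 0.026 ]
 [0.5731 0.1635 0.026 ]] [0.5343 0.1294 0.026 ] [np.float64(0.10335246514813352), np.float64(0.0733954512173409), np.float64(0.07219096921342762)]
[[0.4883 0.188  0.012 ]]
```

Emit:
move_arm:
  motion: "0 0 0 -0.6 -3 0 0;0 0 0 -0.7 -4.5 0 0;0 0 0 -0.7 -4.5 0 0;0 0 0 -0.7 -4 0.2 0;0 0 0 -0.1 -2 0.2 0;0 0 0 0 0 0 0;0 0 0 0 0 0 0;0 0 0 0 0 0 0;0 0 0 0 0 0 0;0 0 0 0 0 0 0"

```text
time_s: 7.8
ee_pos: [0.5326, 0.1257, 0.1492]
ee_rot: [-3.138, -0.006, 3.093]
ft_force: [0.1, 0.2, -2.1]
gripper_width: 0.0279
```

```bash
python3 -c "
from h import *
from rig import imaging
for n in ['wrist','top']:
  f=imaging.grab_frame(n);pickle.dump(f,open(n+'3.pkl','wb'));cv2.imwrite(f'pics/{n}3.png',f['image'][:,:,::-1])
rel([.5343,.128,.14],3.088)"
```

```text
t 7.9 pos [0.5327 0.1256 0.1492] rpy [-3.1376 -0.0063  3.0924] F [ 0.6474 -1.0925 -2.5973] w 0.02768173224090537
turn [-0.0041 -0.0063  0.0044] shift cm (now) [-0.1576  0.2561  0.9211] (after turn) [-0.1506  0.2531  0.9231]
```

View pics/wrist3.png

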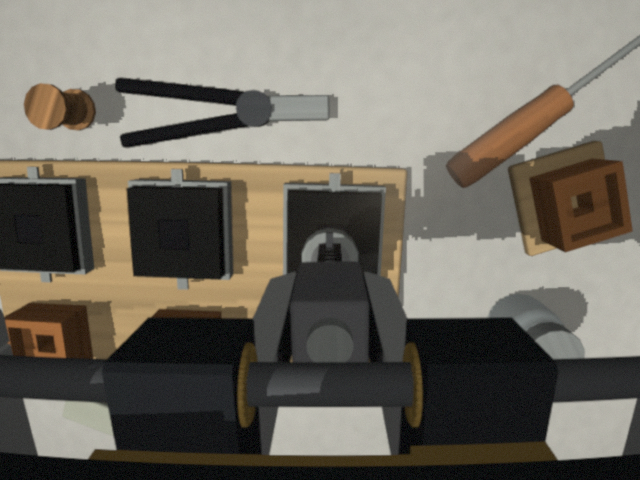

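```bash
python3 -c "
from h import *
f=pickle.load(open('wrist3.pkl','rb'));crop(f,270,150,420,290,5,'pics/w3c.png');crop(f,0,150,250,300,3,'pics/w3d.png')"
```

```text
(no output)
```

View pics/w3c.png

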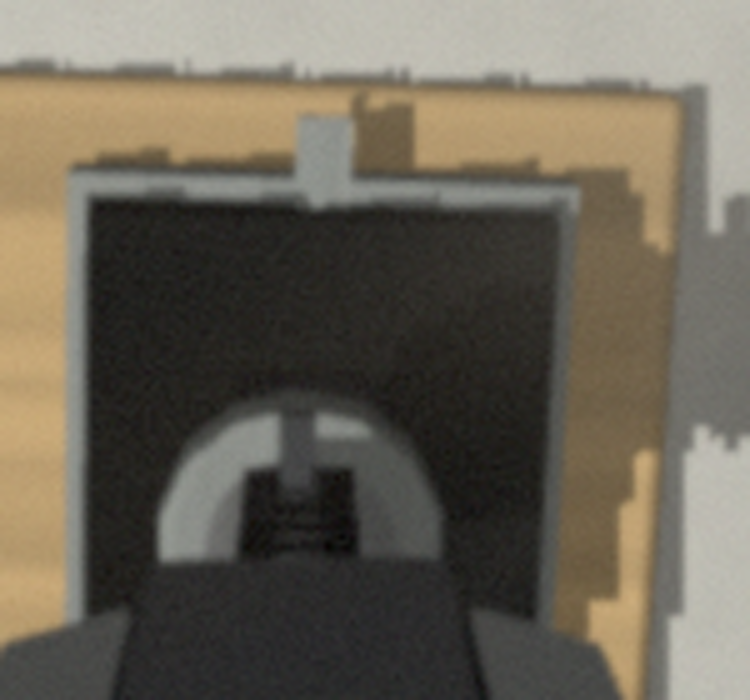

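View pics/w3d.png

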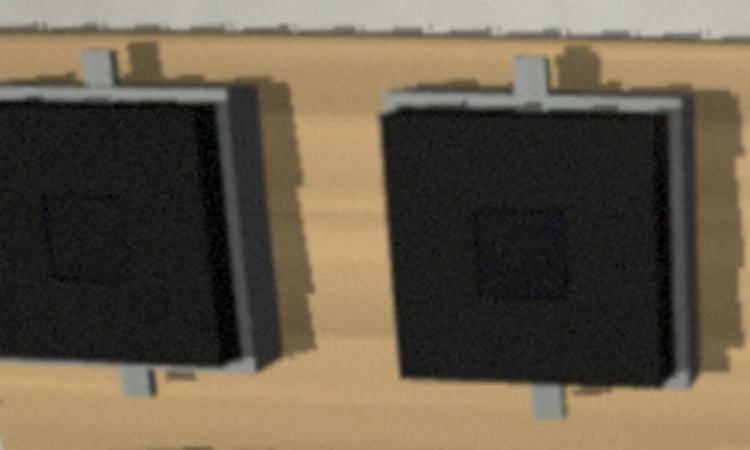

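```bash
python3 -c "
from h import *
f=pickle.load(open('wrist3.pkl','rb'));o=np.array([269.6,149.6])
T=plane(f,np.array([(70,170),(578,186),(75,615)])/5+o,.026);print(T,np.linalg.norm(T[1]-T[0]))
u=(T[1]-T[0]);u/=np.linalg.norm(u);print('yaw',np.arctan2(-u[0],u[1]));n=np.array([u[1],-u[0],0]);print('ctr',(T[0]+T[1])/2+.037*n)
o=np.array([-.33,149.67])
T=plane(f,np.array([(385,92),(688,98),(692,385)])/3+o,.026);print('mid',(T[0]+T[2])/2,[np.linalg.norm(T[i]-T[i-1]) for i in range(3)])
for z in (.034,.042): print(plane(f,np.array([(520,254)])/3+o,z))
T=plane(f,np.array([(228,88),(255,370)])/3+o,.026);u=T[1]-T[0];print('right R edge',T,np.linalg.norm(u));u/=np.linalg.norm(u);print(T.mean(0)-.037*np.array([-u[1],u[0],0]))
for z in (.034,.042): print(plane(f,np.array([(87,237)])/3+o,z))
"
```

```text
[[0.4946 0.0945 0.026 ]
 [0.5004 0.1675 0.026 ]
 [0.5616 0.0903 0.026 ]] 0.07322409237349026
yaw -0.07978748578083138
ctr [0.5344 0.128  0.026 ]
mid [0.5249 0.0143 0.026 ] [np.float64(0.10391656412685947), np.float64(0.07521388239510308), np.float64(0.07270557110110151)]
[[0.5262 0.0119 0.034 ]]
[[0.5246 0.0151 0.042 ]]
right R edge [[ 0.4823 -0.0606  0.026 ]
 [ 0.5552 -0.067   0.026 ]] 0.0731765179888799
[ 0.5155 -0.1006  0.026 ]
[[ 0.5163 -0.1007  0.034 ]]
[[ 0.5149 -0.0944  0.042 ]]
```

Emit:
move_arm:
  motion: "-0.004 -0.006 0.004 -0.16 0.24 0.5 0;0 0 0 0 0 1 0;0 0 0 0 0 0.8 0;0 0 0 0 0 0 0;0 0 0 0 0 0 0;0 0 0 0 0 0 0;0 0 0 0 0 0 0;0 0 0 0 0 0 0;0 0 0 0 0 0 0;0 0 0 0 0 0 0"

```text
time_s: 9.15
ee_pos: [0.5345, 0.128, 0.1246]
ee_rot: [3.141, 0.0, 3.088]
ft_force: [-0.1, -0.3, -2.6]
gripper_width: 0.0273
```

```bash
python3 -c "
from h import *
rel([.5344,.128,.106],3.088)"
```

```text
t 9.15 pos [0.5345 0.128  0.1246] rpy [3.1413 0.0002 3.088 ] F [-0.0504 -0.2916 -2.6364] w 0.02731897084878828
turn [0.0003 0.0002 0.    ] shift cm (now) [ 0.0131 -0.0018  1.8641] (after turn) [ 0.0127 -0.0013  1.8641]
```

Emit:
move_arm:
  motion: "0 0 0 0 0 0.2 0;0 0 0 0 0 0.2 0;0 0 0 0 0 0.2 0;0 0 0 0 0 0.2 0;0 0 0 0 0 0.2 0;0 0 0 0 0 0.2 0;0 0 0 0 0 0.2 0;0 0 0 0 0 0 0;0 0 0 0 0 0 0;0 0 0 0 0 0 0"

```text
time_s: 10.4
ee_pos: [0.5347, 0.1281, 0.11]
ee_rot: [3.141, 0.001, 3.088]
ft_force: [-1.1, -0.2, 1.7]
gripper_width: 0.0278
```

```bash
python3 -c "
from h import *
rel([.5344,.128,.106],3.088)"
```

```text
t 10.4 pos [0.5347 0.1281 0.11  ] rpy [3.1411 0.0005 3.0881] F [-1.0728 -0.1673  1.7209] w 0.027818319396482733
turn [0.0005 0.0005 0.0001] shift cm (now) [ 0.0304 -0.009   0.3966] (after turn) [ 0.0302 -0.0089  0.3966]
```

Emit:
move_arm:
  motion: "0 0 0 0.02 0 0.1 0;0 0 0 0 0 0.1 0;0 0 0 0 0 0.1 0;0 0 0 0 0 0 0;0 0 0 0 0 0.05 0;0 0 0 0 0 0 0;0 0 0 0 0 0 0;0 0 0 0 0 0 0;0 0 0 0 0 0 0;0 0 0 0 0 0 0"

```text
time_s: 11.65
ee_pos: [0.5347, 0.1281, 0.1065]
ee_rot: [3.141, 0.001, 3.088]
ft_force: [-0.6, -0.4, 2.4]
gripper_width: 0.028
```

```bash
python3 -c "
from h import *
rel([.5344,.128,.106],3.088)"
```

```text
t 11.65 pos [0.5347 0.1281 0.1065] rpy [3.141  0.0009 3.088 ] F [-0.6118 -0.3959  2.4311] w 0.028006279714242247
turn [ 0.0006  0.0009 -0.    ] shift cm (now) [ 0.029  -0.0086  0.052 ] (after turn) [ 0.0289 -0.0085  0.052 ]
```

Emit:
move_arm:
  motion: "0 0 0 0.02 0 0.1 0;0 0 0 0 0 0.1 0;0 0 0 0 0 0 0;0 0 0 0 0 0 0;0 0 0 0 0 0 0;0 0 0 0 0 0 0;0 0 0 0 0 0 0;0 0 0 0 0 0 0;0 0 0 0 0 0 0;0 0 0 0 0 0 0"

```text
time_s: 12.9
ee_pos: [0.5347, 0.1281, 0.1046]
ee_rot: [3.141, 0.001, 3.088]
ft_force: [-0.7, -0.3, 2.8]
gripper_width: 0.0278
```

```bash
python3 -c "
from h import *
rel([.5344,.128,.106],3.088)"
```

```text
t 12.9 pos [0.5347 0.1281 0.1046] rpy [3.1408 0.0013 3.0879] F [-0.6881 -0.312   2.7941] w 0.027804551864258127
turn [ 0.0008  0.0013 -0.0001] shift cm (now) [ 0.0267 -0.0106 -0.1446] (after turn) [ 0.0269 -0.0107 -0.1445]
```

```bash
python3 -c "
from h import *
from rig import imaging,ctrl
for n in ['wrist','scene']:
  f=imaging.grab_frame(n);pickle.dump(f,open(n+'4.pkl','wb'));print(ctrl.observe()['ft_force'])
  if n=='wrist': crop(f,270,170,420,380,3,'pics/w4c.png')
  else: crop(f,330,180,430,300,6,'pics/s4c.png')
"
```

```text
[-0.3731 -1.1045  3.592 ]
[-0.0865 -0.3596  3.1786]
```

View pics/w4c.png

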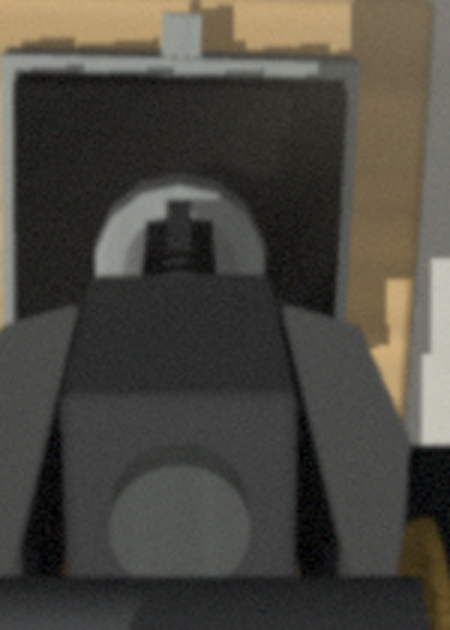

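View pics/s4c.png

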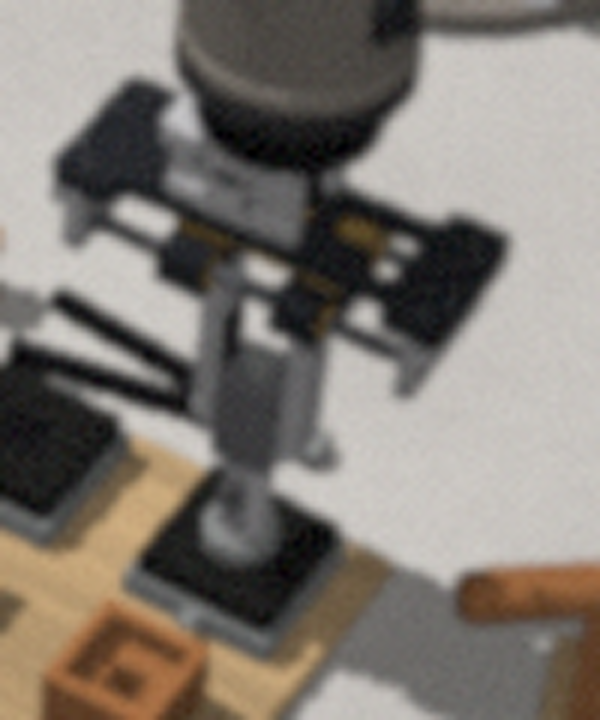

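Emit:
move_arm:
  motion: "-0.0005 -0.001 0 0.02 0 0.1 0;0 0 0 0 0 0.1 0;0 0 0 0 0 0 0;0 0 0 0 0 0 0;0 0 0 0 0 0 0;0 0 0 0 0 0 0;0 0 0 0 0 0 0;0 0 0 0 0 0 0;0 0 0 0 0 0 0;0 0 0 0 0 0 0"

```text
time_s: 14.25
ee_pos: [0.5346, 0.128, 0.1034]
ee_rot: [3.14, 0.003, 3.088]
ft_force: [-1.6, -0.9, 5.0]
gripper_width: 0.028
```

```bash
python3 -c "
from h import *
rel([.5344,.128,.106],3.088)"
```

```text
t 14.25 pos [0.5346 0.128  0.1034] rpy [3.1396 0.0028 3.0876] F [-1.5985 -0.8804  5.0169] w 0.02804891593433502
turn [ 0.002   0.0028 -0.0004] shift cm (now) [ 0.0192 -0.0021 -0.2584] (after turn) [ 0.02   -0.0026 -0.2583]
```

Emit:
move_arm:
  motion: "0.002 0.003 0 0.02 0 0.1 0;0 0 0 0 0 0.05 0;0 0 0 0 0 0 0;0 0 0 0 0 0 0;0 0 0 0 0 0 0;0 0 0 0 0 0 0;0 0 0 0 0 0 0;0 0 0 0 0 0 0;0 0 0 0 0 0 0;0 0 0 0 0 0 0"

```text
time_s: 15.5
ee_pos: [0.5347, 0.1281, 0.1034]
ee_rot: [3.141, 0.001, 3.087]
ft_force: [-0.8, 0.6, 4.6]
gripper_width: 0.0278
```

```bash
python3 -c "
from h import *
rel([.5344,.128,.106],3.088)"
```

```text
t 15.5 pos [0.5347 0.1281 0.1034] rpy [3.1406 0.0006 3.0874] F [-0.768   0.5891  4.5781] w 0.027784921092588438
turn [ 0.001   0.0006 -0.0006] shift cm (now) [ 0.0319 -0.01   -0.262 ] (after turn) [ 0.0321 -0.0102 -0.262 ]
```

Emit:
move_arm:
  motion: "0.001 0 0 0.03 0 0.05 0;0 0 0 0 0 0.05 0;0 0 0 0 0 0.05 0;0 0 0 0 0 0.05 0;0 0 0 0 0 0.05 0;0 0 0 0 0 0 0;0 0 0 0 0 0.05 0;0 0 0 0 0 0.05 0;0 0 0 0 0 0.05 0;0 0 0 0 0 0.05 0"

```text
time_s: 16.75
ee_pos: [0.5349, 0.1281, 0.1019]
ee_rot: [3.14, 0.002, 3.087]
ft_force: [-2.9, -2.0, 14.4]
gripper_width: 0.0275
```

```bash
python3 -c "
from h import *
rel([.5344,.128,.106],3.088)"
```

```text
t 16.75 pos [0.5349 0.1281 0.1019] rpy [3.14   0.0016 3.0868] F [-2.9318 -2.0475 14.4381] w 0.027532882296967907
turn [ 0.0016  0.0016 -0.0012] shift cm (now) [ 0.0478 -0.0077 -0.4062] (after turn) [ 0.0484 -0.0083 -0.4061]
```

Emit:
move_arm:
  motion: "0.001 0.001 0 0.02 0 0.02 0;0 0 0 0 0 0.03 0;0 0 0 0 0 0.03 0;0 0 0 0 0 0.03 0;0 0 0 0 0 0.03 0;0 0 0 0 0 0.03 0;0 0 0 0 0 0.03 0;0 0 0 0 0 0.03 0;0 0 0 0 0 0.03 0;0 0 0 0 0 0.03 0"

```text
time_s: 18.0
ee_pos: [0.5348, 0.128, 0.1024]
ee_rot: [3.139, 0.001, 3.086]
ft_force: [-4.1, -1.4, 10.8]
gripper_width: 0.0277
```

```bash
python3 -c "
from h import *
from rig import imaging,ctrl
rel([.5344,.128,.106],3.088)
f=imaging.grab_frame('wrist');pickle.dump(f,open('wrist5.pkl','wb'));print(ctrl.observe()['ft_force'])
crop(f,270,170,420,380,3,'pics/w5c.png')
"
```

```text
t 18.0 pos [0.5348 0.128  0.1024] rpy [3.1393 0.001  3.0865] F [-4.0766 -1.3878 10.8186] w 0.027696128419481734
turn [ 0.0022  0.001  -0.0015] shift cm (now) [ 0.0427 -0.005  -0.3611] (after turn) [ 0.0431 -0.0058 -0.361 ]
[-1.5399 -1.1191 10.1761]
```

View pics/w5c.png

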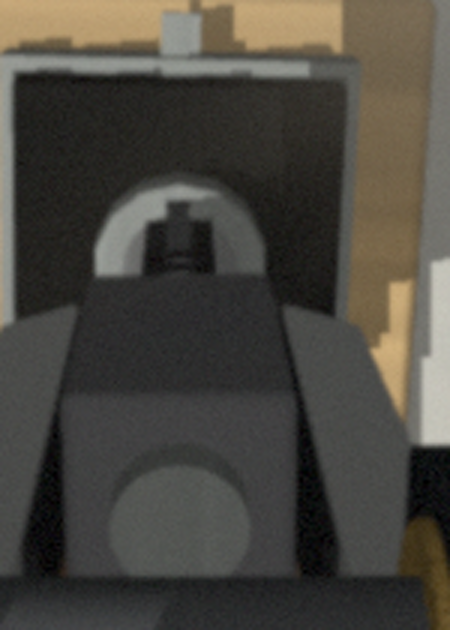

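Emit:
move_arm:
  motion: "0.002 0.001 -0.001 0 0 -1.4 0;0 0 0 0 0 -1.4 0;0 0 0 0.1 -2.5 0 0;0 0 0 0.1 -4 0 0;0 0 0 0.1 -3.5 0 0;0 0 0 0.07 -1.5 0 0;0 0 0 0 0 0 0;0 0 0 0 0 0 0;0 0 0 0 0 0 0;0 0 0 0 0 0 0"

```text
time_s: 19.3
ee_pos: [0.5254, 0.0149, 0.1348]
ee_rot: [3.14, 0.002, 3.093]
ft_force: [0.6, 0.4, -2.7]
gripper_width: 0.0277
```

```bash
python3 -c "
from h import *
from rig import imaging,ctrl
rel([.5252,.0134,.12],3.088)
f=imaging.grab_frame('wrist');pickle.dump(f,open('wrist6.pkl','wb'));print(ctrl.observe()['ft_force'])
cv2.imwrite('pics/w6.png',f['image'][:,:,::-1])
"
```

```text
t 19.3 pos [0.5254 0.0149 0.1348] rpy [3.1396 0.0015 3.0932] F [ 0.5989  0.4407 -2.7489] w 0.02766323486854889
turn [0.002  0.0015 0.0052] shift cm (now) [ 0.0121 -0.1499  1.4831] (after turn) [ 0.0091 -0.1469  1.4834]
[-0.1034  1.2242 -1.7566]
```

View pics/w6.png

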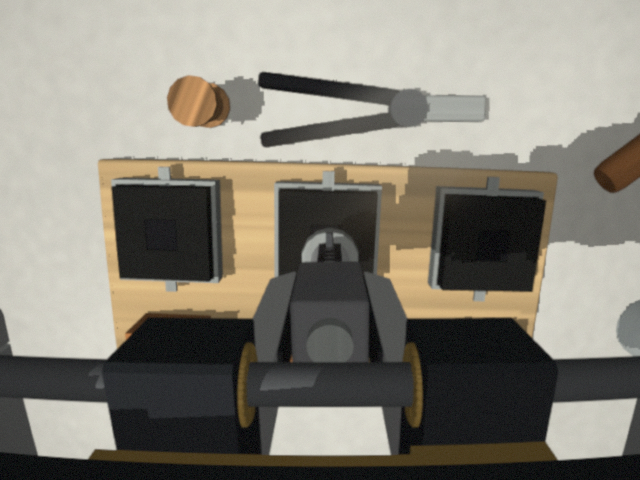

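```bash
python3 -c "
from h import *
f=pickle.load(open('wrist6.pkl','rb'));crop(f,265,160,395,290,5,'pics/w6c.png');crop(f,90,150,240,350,4,'pics/w6d.png')
crop(f,420,160,570,350,4,'pics/w6e.png')"
```

```text
(no output)
```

View pics/w6c.png

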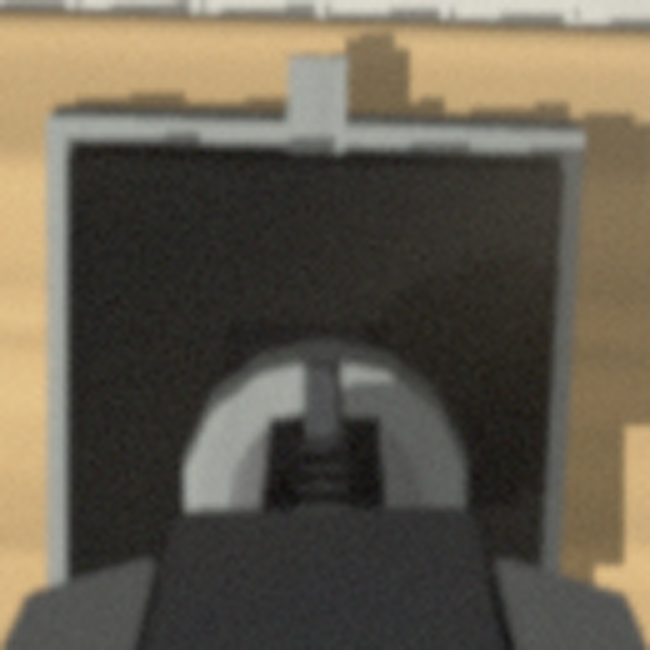

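View pics/w6d.png

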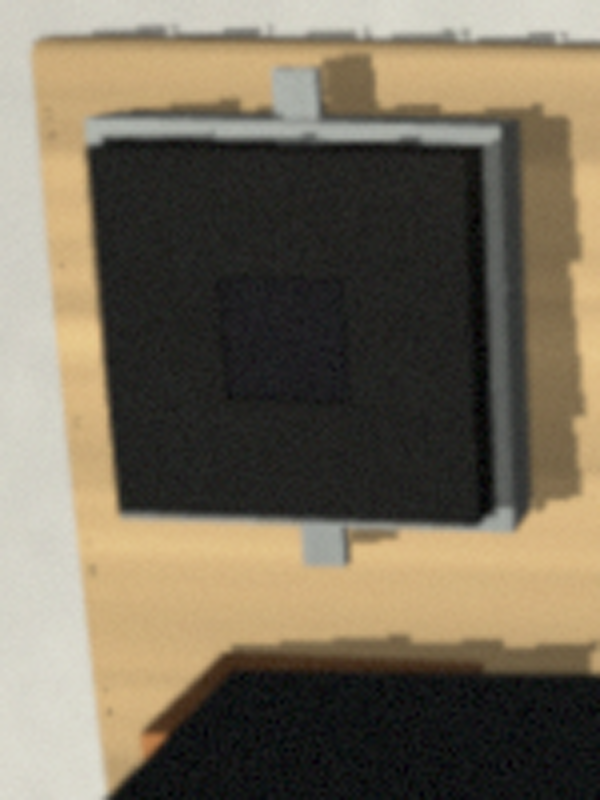

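```bash
python3 -c "
from h import *
f=pickle.load(open('wrist6.pkl','rb'));o=np.array([264.6,159.6])
T=plane(f,np.array([(48,115),(585,130)])/5+o,.026)
u=(T[1]-T[0]);print(np.linalg.norm(u));u/=np.linalg.norm(u);print('yaw',np.arctan2(-u[0],u[1]));n=np.array([u[1],-u[0],0]);print('ctr',(T[0]+T[1])/2+.037*n)
o=np.array([89.6,149.6])
T=plane(f,np.array([(88,118),(503,125),(517,528)])/4+o,.026);print('right',(T[0]+T[2])/2,[np.linalg.norm(T[i]-T[i-1]) for i in range(3)])
for z in (.034,.042): print(plane(f,np.array([(283,340)])/4+o,z))
"
```

```text
0.07361330002933435
yaw -0.0767809457037684
ctr [0.5255 0.0134 0.026 ]
right [ 0.5161 -0.1004  0.026 ] [np.float64(0.10363500861021371), np.float64(0.07366703187380041), np.float64(0.07310627606203957)]
[[ 0.5165 -0.1014  0.034 ]]
[[ 0.5147 -0.0979  0.042 ]]
```

View pics/w6e.png

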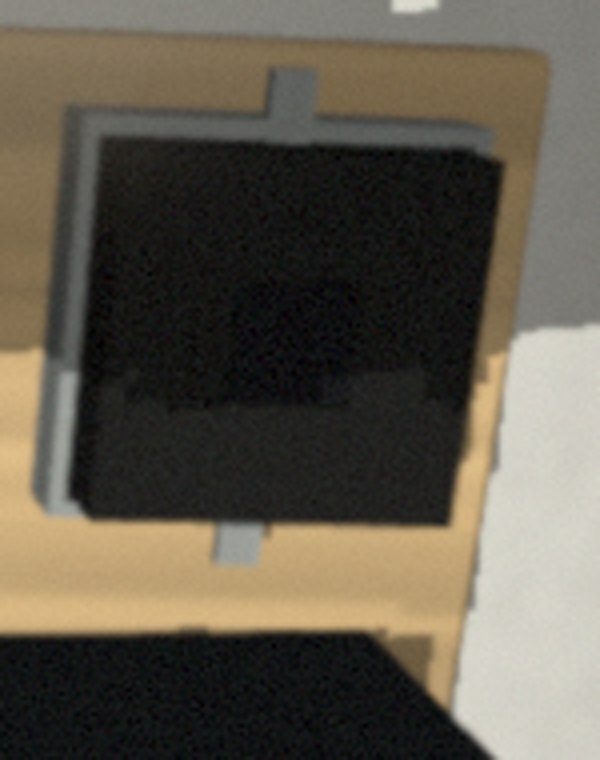

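Emit:
move_arm:
  motion: "0.002 0.0015 0.005 0.01 -0.15 0.3 0;0 0 0 0 0 0.3 0;0 0 0 0 0 0 0;0 0 0 0 0 0.2 0;0 0 0 0 0 0.3 0;0 0 0 0 0 0.3 0;0 0 0 0 0 0.3 0;0 0 0 0 0 0.3 0;0 0 0 0 0 0 0;0 0 0 0 0 0 0"

```text
time_s: 20.6
ee_pos: [0.5252, 0.0136, 0.1132]
ee_rot: [-3.141, -0.0, 3.088]
ft_force: [0.4, 0.0, -0.7]
gripper_width: 0.0277
```

```bash
python3 -c "
from h import *
rel([.5253,.0134,.108],3.088)
"
```

```text
t 20.6 pos [0.5252 0.0136 0.1132] rpy [-3.1414 -0.0004  3.0882] F [ 0.3643  0.0055 -0.6732] w 0.027656416952639457
turn [-0.0002 -0.0004  0.0002] shift cm (now) [-0.0082 -0.0225  0.5227] (after turn) [-0.0081 -0.0225  0.5227]
```

Emit:
move_arm:
  motion: "0 0 0 0 0 0.12 0;0 0 0 0 0 0.12 0;0 0 0 0 0 0.12 0;0 0 0 0 0 0.1 0;0 0 0 0 0 0.05 0;0 0 0 0 0 0.03 0;0 0 0 0 0 0.03 0;0 0 0 0 0 0.03 0;0 0 0 0 0 0.03 0;0 0 0 0 0 0.03 0"

```text
time_s: 21.85
ee_pos: [0.5253, 0.0136, 0.1066]
ee_rot: [3.142, -0.0, 3.088]
ft_force: [-2.9, 0.3, 1.5]
gripper_width: 0.0277
```

```bash
python3 -c "
from h import *
rel([.5253,.0134,.108],3.088)
"
```

```text
t 21.85 pos [0.5253 0.0136 0.1066] rpy [ 3.1415 -0.0001  3.0881] F [-2.8634  0.2791  1.5294] w 0.0276768071736578
turn [ 0.0001 -0.0001  0.0001] shift cm (now) [-0.0009 -0.0195 -0.1404] (after turn) [-0.0009 -0.0195 -0.1404]
```

Emit:
move_arm:
  motion: "0 0 0 0 0 0.05 0;0 0 0 0 0 0.05 0;0 0 0 0 0 0.05 0;0 0 0 0 0 0.05 0;0 0 0 0 0 0.05 0;0 0 0 0 0 0.03 0;0 0 0 0 0 0.03 0;0 0 0 0 0 0.03 0;0 0 0 0 0 0.03 0;0 0 0 0 0 0.03 0"

```text
time_s: 23.1
ee_pos: [0.5253, 0.0136, 0.1025]
ee_rot: [3.141, 0.0, 3.088]
ft_force: [-1.7, 0.0, 3.5]
gripper_width: 0.028
```

```bash
python3 -c "
from h import *
rel([.5253,.0134,.108],3.088)
"
```

```text
t 23.1 pos [0.5253 0.0136 0.1025] rpy [3.1415 0.     3.0881] F [-1.7079  0.0322  3.5295] w 0.027972519250571943
turn [0.0001 0.     0.0001] shift cm (now) [ 0.0037 -0.0199 -0.5516] (after turn) [ 0.0037 -0.02   -0.5516]
```

Emit:
move_arm:
  motion: "0 0 0 0 0 0.05 0;0 0 0 0 0 0.05 0;0 0 0 0 0 0.05 0;0 0 0 0 0 0.05 0;0 0 0 0 0 0.04 0;0 0 0 0 0 0.03 0;0 0 0 0 0 0.03 0;0 0 0 0 0 0.03 0;0 0 0 0 0 0.03 0;0 0 0 0 0 0.03 0"

```text
time_s: 24.35
ee_pos: [0.5255, 0.0135, 0.1012]
ee_rot: [3.14, 0.0, 3.088]
ft_force: [-3.8, -0.4, 10.7]
gripper_width: 0.0279
```

```bash
python3 -c "
from h import *
rel([.5253,.0134,.108],3.088)
"
```

```text
t 24.35 pos [0.5255 0.0135 0.1012] rpy [3.1402 0.0002 3.0877] F [-3.837  -0.4059 10.6946] w 0.027873623555985546
turn [ 0.0014  0.0002 -0.0003] shift cm (now) [ 0.0228 -0.0116 -0.6814] (after turn) [ 0.023  -0.0126 -0.6814]
```

```bash
python3 -c "
from h import *
from rig import imaging,ctrl
f=imaging.grab_frame('wrist');pickle.dump(f,open('wrist7.pkl','wb'));print(ctrl.observe()['ft_force'])
crop(f,270,170,420,380,3,'pics/w7c.png')
"
```

```text
[-3.608  -0.3832 10.9621]
```

Emit:
move_arm:
  motion: "0.001 0 0 0.01 0 0.03 0;0 0 0 0 0 0.03 0;0 0 0 0 0 0.03 0;0 0 0 0 0 0.03 0;0 0 0 0 0 0.03 0;0 0 0 0 0 0.03 0;0 0 0 0 0 -0.8 0;0 0 0 0 0 -1.2 0;0 0 0 0 0 -0.8 0;0 0 0 0 0 0 0"

```text
time_s: 25.65
ee_pos: [0.5257, 0.0135, 0.131]
ee_rot: [3.14, 0.001, 3.087]
ft_force: [0.0, -0.3, -2.5]
gripper_width: 0.0276
```

```bash
python3 -c "
from h import *
rel([.516,-.1011,.12],3.088)
"
```

```text
t 25.65 pos [0.5257 0.0135 0.131 ] rpy [3.1402 0.0011 3.0875] F [ 0.0452 -0.3167 -2.5045] w 0.027558319900575494
turn [ 0.0014  0.0011 -0.0005] shift cm (now) [  0.3531 -11.4933   1.0841] (after turn) [  0.3581 -11.4915   1.1007]
```

View pics/w7c.png

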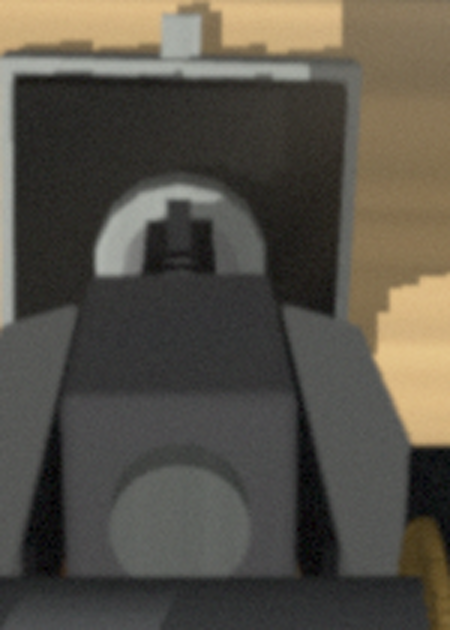

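Emit:
move_arm:
  motion: "0.0014 0.001 0 0.1 -3 0 0;0 0 0 0.1 -4.2 0 0;0 0 0 0.1 -3.2 0 0;0 0 0 0.05 -1.1 0 0;0 0 0 0 0 0 0;0 0 0 0 0 0 0;0 0 0 0 0 0 0;0 0 0 0 0 0 0;0 0 0 0 0 0 0;0 0 0 0 0 0 0"

```text
time_s: 26.9
ee_pos: [0.5161, -0.0993, 0.1299]
ee_rot: [3.14, -0.001, 3.094]
ft_force: [-0.1, -0.4, -2.0]
gripper_width: 0.0278
```

```bash
python3 -c "
from h import *
from rig import imaging
rel([.516,-.1011,.112],3.088)
f=imaging.grab_frame('wrist');pickle.dump(f,open('wrist8.pkl','wb'))
crop(f,265,160,395,290,5,'pics/w8c.png');cv2.imwrite('pics/w8.png',f['image'][:,:,::-1])
"
```

```text
t 26.9 pos [ 0.5161 -0.0993  0.1299] rpy [ 3.1405 -0.0009  3.0944] F [-0.109  -0.4485 -1.9825] w 0.027759633141213515
turn [ 0.0011 -0.0009  0.0064] shift cm (now) [ 0.0021 -0.1817  1.7887] (after turn) [ 0.0025 -0.1797  1.7889]
```

View pics/w8c.png

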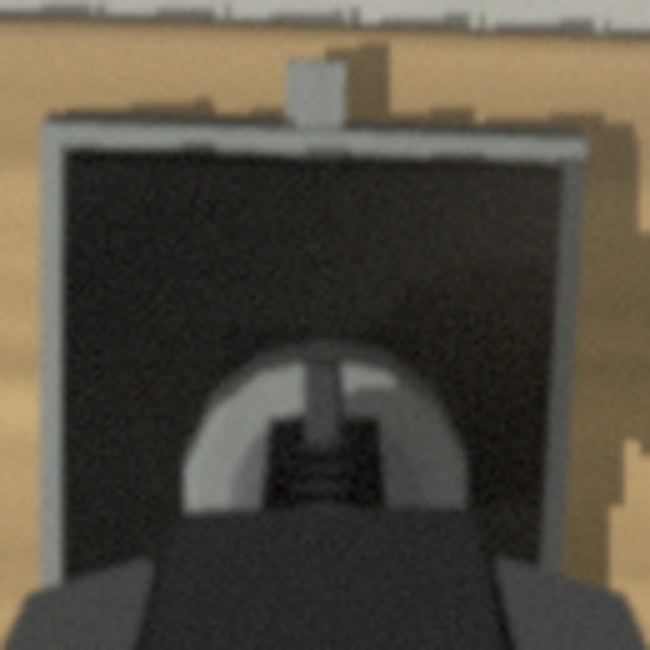

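View pics/w8.png

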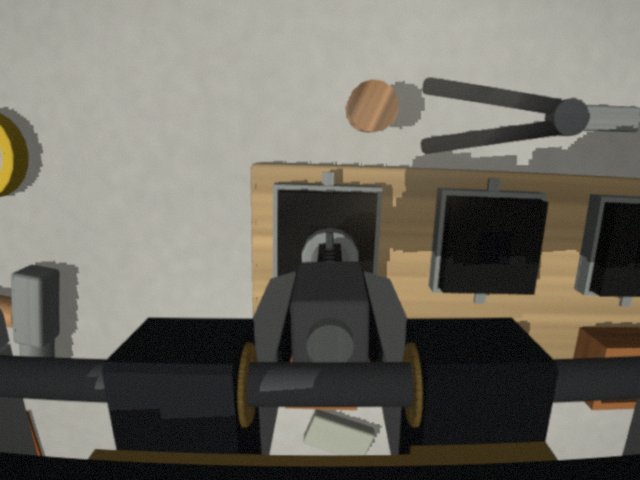

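Emit:
move_arm:
  motion: "0.001 -0.001 0.006 0 -0.17 0.3 0;0 0 0 0 0 0 0;0 0 0 0 0 0.2 0;0 0 0 0 0 0.3 0;0 0 0 0 0 0.3 0;0 0 0 0 0 0.3 0;0 0 0 0 0 0.3 0;0 0 0 0 0 0.15 0;0 0 0 0 0 0 0;0 0 0 0 0 0 0"

```text
time_s: 28.2
ee_pos: [0.5161, -0.1013, 0.11]
ee_rot: [-3.142, 0.0, 3.088]
ft_force: [0.3, -0.8, -1.1]
gripper_width: 0.0281
```

```bash
python3 -c "
from h import *
rel([.516,-.1011,.108],3.088)
"
```

```text
t 28.2 pos [ 0.5161 -0.1013  0.11  ] rpy [-3.1415  0.0002  3.0876] F [ 0.3096 -0.789  -1.0926] w 0.028050524583296862
turn [-0.      0.0002 -0.0004] shift cm (now) [0.0071 0.0208 0.1969] (after turn) [0.0071 0.0208 0.1969]
```

Emit:
move_arm:
  motion: "0 0 0 0 0.02 0.1 0;0 0 0 0 0 0.1 0;0 0 0 0 0 0.1 0;0 0 0 0 0 0.05 0;0 0 0 0 0 0.05 0;0 0 0 0 0 0.05 0;0 0 0 0 0 0.05 0;0 0 0 0 0 0.03 0;0 0 0 0 0 0.03 0;0 0 0 0 0 0.03 0"

```text
time_s: 29.45
ee_pos: [0.5161, -0.1012, 0.1039]
ee_rot: [-3.142, 0.0, 3.087]
ft_force: [-1.3, 0.0, -0.2]
gripper_width: 0.0279
```

```bash
python3 -c "
from h import *
rel([.516,-.1011,.108],3.088)
"
```

```text
t 29.45 pos [ 0.5161 -0.1012  0.1039] rpy [-3.1415  0.0004  3.0875] F [-1.3348  0.0118 -0.1936] w 0.02785661762299084
turn [-0.      0.0004 -0.0005] shift cm (now) [ 0.0127  0.0099 -0.4066] (after turn) [ 0.0129  0.01   -0.4066]
```

Emit:
move_arm:
  motion: "0 0 0 0 0 0.05 0;0 0 0 0 0 0.05 0;0 0 0 0 0 0.05 0;0 0 0 0 0 0.05 0;0 0 0 0 0 0.05 0;0 0 0 0 0 0.03 0;0 0 0 0 0 0.03 0;0 0 0 0 0 0.03 0;0 0 0 0 0 0.03 0;0 0 0 0 0 0.03 0"

```text
time_s: 30.7
ee_pos: [0.5162, -0.1012, 0.0997]
ee_rot: [-3.142, 0.0, 3.088]
ft_force: [-0.4, -0.9, 1.3]
gripper_width: 0.0281
```

```bash
python3 -c "
from h import *
rel([.516,-.1011,.108],3.088)
"
```

```text
t 30.7 pos [ 0.5162 -0.1012  0.0997] rpy [-3.1416  0.0005  3.0875] F [-0.3895 -0.9115  1.2716] w 0.028112849617436552
turn [-0.      0.0005 -0.0005] shift cm (now) [ 0.0163  0.0077 -0.8264] (after turn) [ 0.0167  0.0077 -0.8264]
```

```bash
python3 -c "
from h import *
from rig import imaging,ctrl
f=imaging.grab_frame('wrist');pickle.dump(f,open('wrist9.pkl','wb'));print(ctrl.observe()['ft_force'])
crop(f,270,170,420,380,3,'pics/w9c.png')
"
```

```text
[-1.0007 -1.3522  0.0817]
```

View pics/w9c.png

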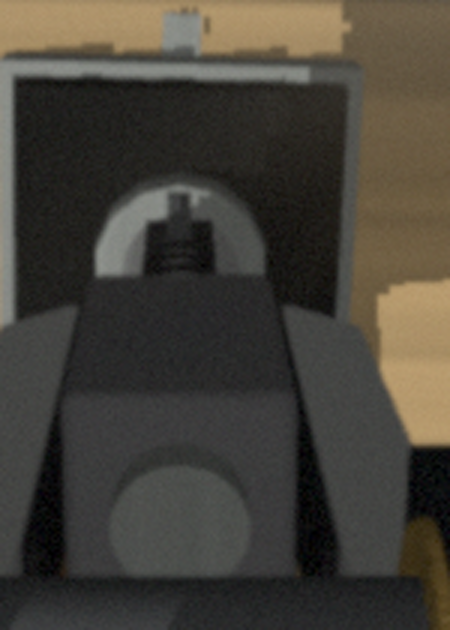

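Emit:
move_arm:
  motion: "0 0 0 0.01 0.01 0.05 0;0 0 0 0 0 0.05 0;0 0 0 0 0 0.05 0;0 0 0 0 0 0.05 0;0 0 0 0 0 0.04 0;0 0 0 0 0 0.03 0;0 0 0 0 0 0.03 0;0 0 0 0 0 0.03 0;0 0 0 0 0 0.03 0;0 0 0 0 0 0.03 0"

```text
time_s: 32.0
ee_pos: [0.5163, -0.1013, 0.0983]
ee_rot: [3.14, 0.001, 3.087]
ft_force: [-3.5, 0.1, 9.3]
gripper_width: 0.028
```

```bash
python3 -c "
from h import *
rel([.516,-.1011,.108],3.088)
"
```

```text
t 32.0 pos [ 0.5163 -0.1013  0.0983] rpy [3.1404 0.0013 3.087 ] F [-3.4708  0.0744  9.3336] w 0.027966805870687905
turn [ 0.0012  0.0013 -0.001 ] shift cm (now) [ 0.0322  0.0219 -0.9712] (after turn) [ 0.0335  0.0208 -0.9712]
```

Emit:
move_arm:
  motion: "0.001 0.001 0 0.02 0.01 0.04 0;0 0 0 0 0 0.035 0;0 0 0 0 0 0.035 0;0 0 0 0 0 0.035 0;0 0 0 0 0 0.035 0;0 0 0 0 0 0.035 0;0 0 0 0 0 0.035 0;0 0 0 0 0 0.035 0;0 0 0 0 0 0.035 0;0 0 0 0 0 0.035 0"

```text
time_s: 33.25
ee_pos: [0.5163, -0.1014, 0.0981]
ee_rot: [3.14, 0.001, 3.086]
ft_force: [-4.4, 0.7, 10.9]
gripper_width: 0.0277
```

```bash
python3 -c "
from h import *
from rig import imaging,ctrl
rel([.6107,-.1087,.155],3.088)
f=imaging.grab_frame('wrist');pickle.dump(f,open('wrist10.pkl','wb'));print(ctrl.observe()['ft_force'])
crop(f,270,170,420,380,3,'pics/w10c.png')
"
```

```text
t 33.25 pos [ 0.5163 -0.1014  0.0981] rpy [3.1396 0.0011 3.0864] F [-4.3688  0.706  10.8547] w 0.0277473421641421
turn [ 0.002   0.0011 -0.0016] shift cm (now) [-9.4709 -0.1957 -5.6783] (after turn) [-9.4644 -0.2225 -5.6881]
[-3.891  -0.3437  9.8771]
```

View pics/w10c.png

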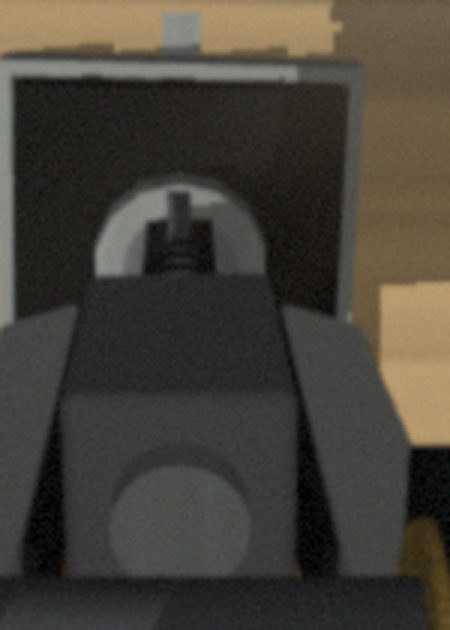

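Emit:
move_arm:
  motion: "0.002 0.001 -0.0015 0 0 -1.5 0;0 0 0 0 0 -2.5 0;0 0 0 -1 0 -1.4 0;0 0 0 -3 -0.1 0 0;0 0 0 -3.5 -0.1 0 0;0 0 0 -2 0 0 0;0 0 0 0 0 0 0;0 0 0 0 0 0 0;0 0 0 0 0 0 0;0 0 0 0 0 0 0"

```text
time_s: 34.55
ee_pos: [0.6122, -0.1081, 0.159]
ee_rot: [3.142, 0.001, 3.088]
ft_force: [-0.4, 0.2, -2.9]
gripper_width: 0.0279
```

```bash
python3 -c "
from h import *
from rig import imaging,ctrl
rel([.6107,-.1087,.1],3.088)
for n in ['wrist','top','scene']:
  f=imaging.grab_frame(n);pickle.dump(f,open(n+'11.pkl','wb'));cv2.imwrite(f'pics/{n}11.png',f['image'][:,:,::-1])
  if n=='wrist': crop(f,255,150,405,300,5,'pics/w11c.png')
  if n=='scene': crop(f,230,180,350,300,6,'pics/s11c.png')
"
```

```text
t 34.55 pos [ 0.6122 -0.1081  0.159 ] rpy [3.1416 0.0012 3.0883] F [-0.3542  0.2458 -2.918 ] w 0.027905395307190797
turn [0.     0.0012 0.0003] shift cm (now) [ 0.154  -0.0683  5.8958] (after turn) [ 0.1471 -0.0683  5.896 ]
```

View pics/w11c.png

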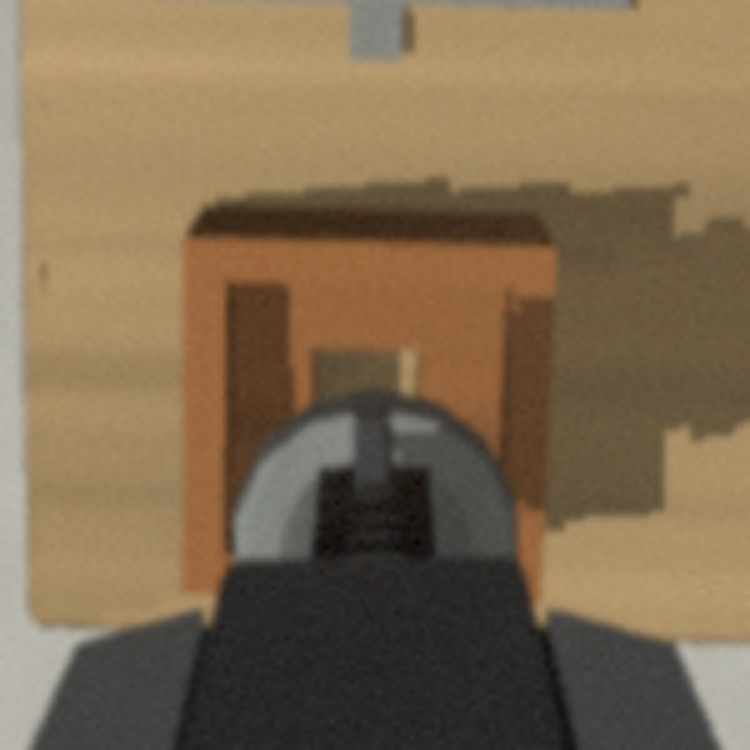

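View pics/wrist11.png

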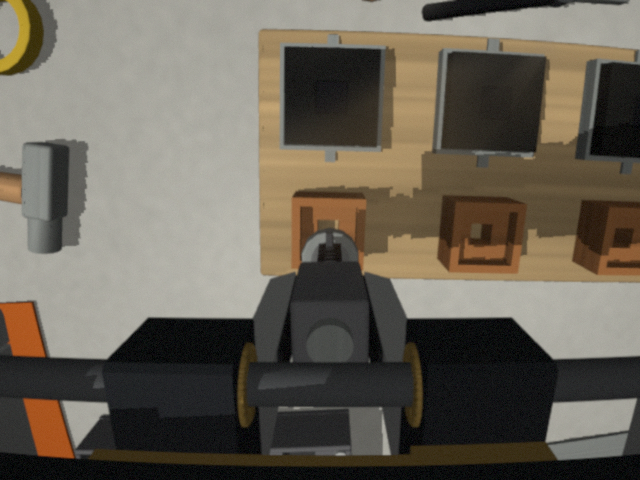

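View pics/s11c.png

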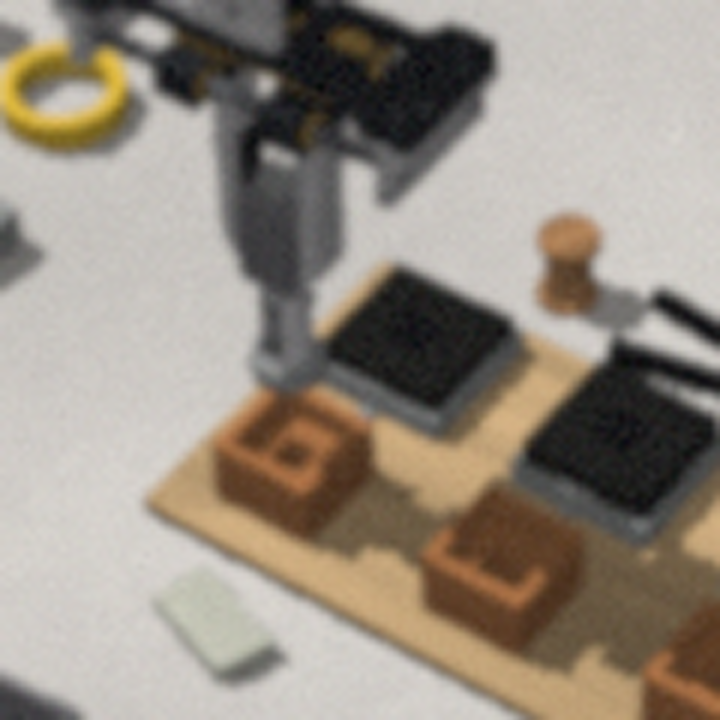

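```bash
python3 -c "
from h import *
f=pickle.load(open('wrist11.pkl','rb'));o=np.array([254.6,149.6])
T=plane(f,np.array([(187,238),(556,246),(183,592)])/5+o,.048);print(T)
u=(T[1]-T[0]);print(np.linalg.norm(u));u/=np.linalg.norm(u);print('yaw',np.arctan2(-u[0],u[1]));n=np.array([u[1],-u[0],0]);c=(T[0]+T[1])/2+.026*n;print('ctr',c)
H=plane(f,np.array([(312,350),(418,350)])/5+o,.034);print(H,H.mean(0)+.008*n)
g=pickle.load(open('top11.pkl','rb'))
print(proj(g,[[.6107,-.1087,.048]]))
"
```

```text
[[ 0.5834 -0.1322  0.048 ]
 [ 0.5872 -0.081   0.048 ]
 [ 0.6347 -0.1366  0.048 ]]
0.05129221308939781
yaw -0.07523478923207663
ctr [ 0.6112 -0.1085  0.048 ]
[[ 0.6029 -0.1163  0.034 ]
 [ 0.6037 -0.1007  0.034 ]] [ 0.6113 -0.1091  0.034 ]
[[355.0146 227.388 ]]
```

Emit:
move_arm:
  motion: "0 0.001 0 0.12 -0.07 1 0;0 0 0 0 0 1.2 0;0 0 0 0 0 0.7 0;0 0 0 0 0 0 0;0 0 0 0 0 0 0;0 0 0 0 0 0 0;0 0 0 0 0 0 0;0 0 0 0 0 0 0;0 0 0 0 0 0 0;0 0 0 0 0 0 0"

```text
time_s: 35.95
ee_pos: [0.6111, -0.1088, 0.1278]
ee_rot: [-3.142, 0.0, 3.088]
ft_force: [0.0, -0.2, -3.3]
gripper_width: 0.0279
```

```bash
python3 -c "
from h import *
from rig import imaging
rel([.611,-.1087,.1],3.088)
"
```

```text
t 35.95 pos [ 0.6111 -0.1088  0.1278] rpy [-3.1416  0.0002  3.0883] F [ 0.0206 -0.1904 -3.2631] w 0.027945538064954756
turn [-0.      0.0002  0.0003] shift cm (now) [0.0102 0.0085 2.7819] (after turn) [0.0097 0.0084 2.7819]
```

Emit:
move_arm:
  motion: "0 0 0 0.01 0 0.4 0;0 0 0 0 0 0.4 0;0 0 0 0 0 0.4 0;0 0 0 0 0 0.4 0;0 0 0 0 0 0.4 0;0 0 0 0 0 0.3 0;0 0 0 0 0 0.1 0;0 0 0 0 0 0.1 0;0 0 0 0 0 0 0;0 0 0 0 0 0 0"

```text
time_s: 37.2
ee_pos: [0.6109, -0.1088, 0.1008]
ee_rot: [-3.141, -0.0, 3.088]
ft_force: [0.1, -0.2, -3.4]
gripper_width: 0.0279
```

```bash
python3 -c "
from h import *
from rig import imaging
rel([.611,-.1087,.1],3.088)
f=imaging.grab_frame('wrist');pickle.dump(f,open('wrist12.pkl','wb'));crop(f,255,150,405,350,3,'pics/w12c.png')
"
```

```text
t 37.2 pos [ 0.6109 -0.1088  0.1008] rpy [-3.1415 -0.0001  3.0883] F [ 0.11   -0.166  -3.4179] w 0.027876147227753452
turn [-0.0001 -0.0001  0.0003] shift cm (now) [-0.0082  0.0135  0.082 ] (after turn) [-0.0082  0.0135  0.082 ]
```

View pics/w12c.png

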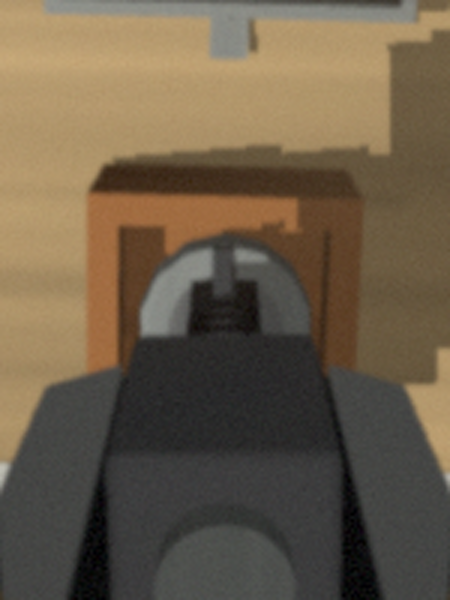

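Emit:
move_arm:
  motion: "0 0 0 0 0 0.04 0;0 0 0 0 0 0.04 0;0 0 0 0 0 0.02 0;0 0 0 0 0 0 0;0 0 0 0 0 0 0.31;0 0 0 0 0 0 0.36;0 0 0 0 0 0 0.45;0 0 0 0 0 0 0.7;0 0 0 0 0 0 0.9;0 0 0 0 0 0 0.9"

```text
time_s: 38.5
ee_pos: [0.6115, -0.1089, 0.1004]
ee_rot: [-3.142, 0.001, 3.088]
ft_force: [-0.4, 1.2, -0.0]
gripper_width: 0.0686
```

```bash
python3 -c "
from h import *
from rig import imaging
rel([.611,-.1087,.2],3.088)
f=imaging.grab_frame('wrist');cv2.imwrite('pics/w13.png',f['image'][:,:,::-1])
"
```

```text
t 38.5 pos [ 0.6115 -0.1089  0.1004] rpy [-3.1416  0.0012  3.0883] F [-0.3799  1.1501 -0.0393] w 0.06858017894407285
turn [-0.      0.0012  0.0003] shift cm (now) [ 0.0367  0.0155 -9.9579] (after turn) [ 0.0487  0.0159 -9.9579]
```

View pics/w13.png

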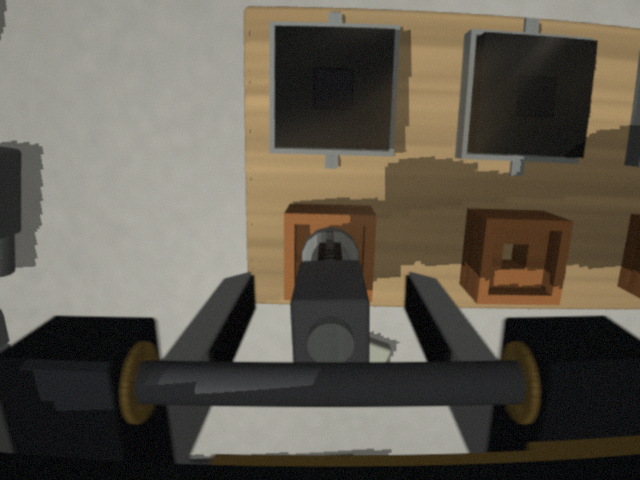

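Released and standing. Retract straight up.

Emit:
move_arm:
  motion: "0 0 0 0 0 -1.5 0.9;0 0 0 0 0 -3 0.9;0 0 0 0 0 -4 0.9;0 0 0 0 0 -3 0.9;0 0 0 0 0 -1 0.9;0 0 0 2 0 0 0.9;0 0 0 3 0 0 0.9;0 0 0 2 0 0 0.9;0 0 0 0 0 0 0.9;0 0 0 0 0 0 0.9"

```text
time_s: 39.8
ee_pos: [0.5396, -0.1053, 0.2327]
ee_rot: [-3.141, 0.002, 3.088]
ft_force: [0.4, 0.4, 0.1]
gripper_width: 0.0842
```

```bash
python3 -c "
from h import *
from rig import imaging
rel([.611,-.1087,.2],3.088)
f=imaging.grab_frame('wrist');cv2.imwrite('pics/w14.png',f['image'][:,:,::-1]);pickle.dump(f,open('wrist14.pkl','wb'))
f=imaging.grab_frame('scene');crop(f,230,190,430,340,4,'pics/s14.png')
"
```

```text
t 39.8 pos [ 0.5396 -0.1053  0.2327] rpy [-3.1414  0.0024  3.088 ] F [0.3791 0.3609 0.085 ] w 0.08423569555537676
turn [-0.0002  0.0024 -0.    ] shift cm (now) [-7.14    0.043   3.2906] (after turn) [-7.1478  0.042   3.2736]
```

View pics/w14.png

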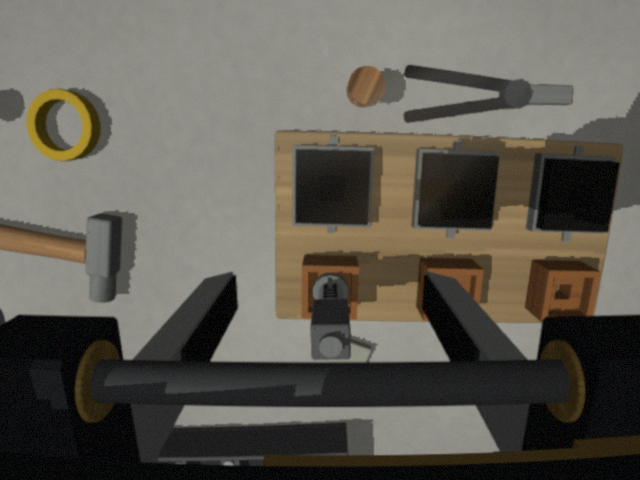

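View pics/s14.png

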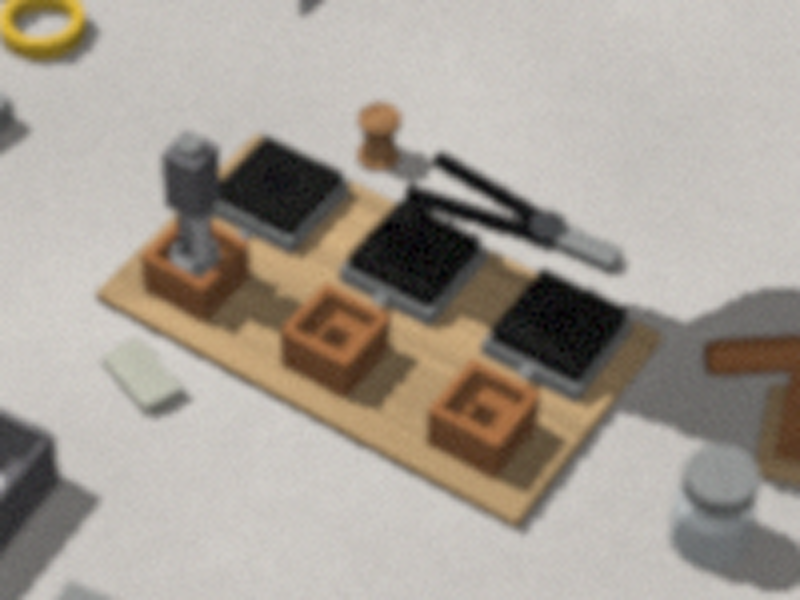

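```bash
python3 -c "
from rig import ctrl
print(ctrl.sign_off())"
```

```text
the job is handed in; nothing more can be done
None
```

I pressed the tester onto the left, middle and right pads in that order, found the right pad soft, and left the tester standing free in the holder behind it. I handed the job in at about 40 s.

| Pad | Total press, held | Force near the foot touching down |
|---|---|---|
| Left | 17 N falling to about 13 N, 1.25 s | 6–8 N |
| Middle | about 13 N, about 0.75 s | 6 N |
| Right | 12–13.5 N, about 1.25 s | 2.5–4 N |

- **Left pad approach:** my first push there did not hold its force. The reading I took afterwards was only about 7 N, so I pressed that pad again before moving on. I did not read the peak of that first push. The highest total I read on any pad was about 17 N.
- **Soft pad:** in the wrist pictures the cross bar rose least on the right pad. In the last scene picture that pad's telltale bar end no longer shows, while the other two do.
- **Final check:** the last pictures show the tester upright in the right holder and the gripper open and clear of everything, with the other things seen standing where they were. The force reading was about 0 N.
- **Uncertainty:** the force readings carried about 0.5–1 N of noise. Some single readings under the pin alone did not fit the spring rate exactly, but the gap between the soft pad and the two sound ones was clear.

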